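Pin a microscope stage carriage with the long guide rod

ROBOT

A 6-joint arm with a two-finger parallel gripper is mounted at the origin on the work surface. World frame = base frame: x ahead of the robot, y to its left, z up, the work surface at z = 0. Lengths are in m, angles in rad, forces in N, time in s.
With the tool pointing down it reaches from about 0.35 to 0.85 m from the base axis. Payload 8.1 kg.
Tool frame: the origin (TCP) lies at the very end of the fingers, on their centre line; the grasp point (between the pads) lies 19 mm behind it (robot.pinch_z is the z of the grasp point in the tool frame, in m); z points along the fingers, y is the direction in which the jaws open and shut (so a half turn about z gives the same grasp; the last joint's range is limited). The gripper opens to 93 mm and grips with 3 to 60 N. Pads are 15 mm wide; open, the fingers measure 128 mm over their backs; the gripper's body (75 mm by 188 mm) begins 65 mm behind the grasp point.
Start: joints at [-1.418, 0.13, 1.488, -0, 1.523, -0.085], TCP at [0.141, -0.583, 0.185] pointing down, gripper open.
Joint ranges: [-2.96, 2.96], [-0.89, 2.26], [0.02, 2.5], [-1.34, 4.48], [0, 2.73], [-2.66, 2.66]. Speed limits (rad/s): [2.39, 2.39, 2.79, 3.14, 3.14, 3.14].

INTERFACE

Orientations are given as a rotation vector (axis times angle).
In Python, from plant import robot gives the robot as it stands.
- The arm moves only by the tool drive_tool, never from a script. Its argument "steps" is a list of rows, each an object of numbers: "jaw": the opening, from 0 (shut) to 1 (fully open); "tx", "ty", "tz": the shift along the tool's x, y, z scaled (see below); "turn": the turn about the tool's z scaled (see below). A call has 1 to 12 rows; each row is the pose to reach, as a shift and turn from the pose commanded when the call began, along the tool's axes at that moment, turning the shorter way round; what a row does not reach only later rows make up. The controller multiplies each number of a shift by 0.3 m and each number of a turn by 180 degrees. A row lasts 1/10 s, in which the tool goes at most 50 mm and 8.59 degrees, less where a joint would pass 70% of its speed; a pose out of reach is approached as far as the arm can. A call with a number of a shift or a turn outside -1 to 1 is refused whole. A call with a gripper value outside its range is refused whole. The fingers move at their own pace and stop on an object; "force" is the grip in N (left out, the last holds). Time passes only in rows, so rows that repeat a pose let the fingers close. It gives the time, the measured TCP pose, the force and the opening at its end, in the units of the state.
- robot.read_state(): the state, without advancing time (a new reading comes with each control period).
- robot.read_camera(name): name is "scene" or "top"; returns (picture, depth): 420x560x3 uint8, blue, green, red; 420x560 float32, m along the optical axis (not along the pixel's ray), 0 where there is no reading.
- robot.get_calibration(name): a dict with "fx", "fy", "cx", "cy" (pixels), "eye" and "attitude" of the camera in the world. Camera axes: x right, y down, z forward; pixel columns grow to the right and rows downward; lengths in m; the calibration is good to about 2 mm. A picture is of the moment at which its call begins. get_calibration takes no time and is no camera call.
- robot.close_job(): hands the job in, once; it reports no verdict.
The state is a dict: "t": time; "q": joint angles; "dq": joint speeds; "joint_torque": joint torques, N m; "tool_pos": TCP position; "orientation": TCP orientation; "force": force on the tool from outside, world axes, zero at the start; "wrist_torque": the same for the moment, N m; "opening": finger opening in m.
Only numpy, scipy, OpenCV 4.12 (cv2) and the standard library are available. Lean on these libraries where they do the work, as an engineer would, in place of code of your own. Each camera call takes 0.05 s, during which the arm holds its last target.

TASK

Slide the carriage of the black stage fixture fully home against its stop, under the upper bushing. Then take the long plain steel rod (not the short one, not the one with a collar) by its square head from the rack, thread it down through the upper bushing and on through the carriage's lower bushing, and finish while still holding it there: the rod's end stands out well below the lower bushing, but its head stays about a centimetre clear above the upper bushing and does not rest on it. Leave the other two rods and everything else on the bench alone.

Things in the scene. Friction and masses are not known exactly. Their poses are not given: they have to be found in the camera images.
- fixture: black stage fixture fixed to the bench, about 90 x 270 mm: a column (80 x 36 mm, 124 mm high, centre 52 mm in -y of the origin), a short arm from it carrying the upper bushing, and two low rails along y, 34 mm high, on which the carriage slides. Origin on the bench, on the upper bushing's axis; z up, y along the rails away from the column, x across them
- upper_bushing (a point): centre of the top mouth of the fixed upper bushing: a 44 mm square aluminium block, 20 mm thick, top 125 mm above the bench (nothing on the fixture is higher than 127 mm), with an upright 15 mm round hole right through and a 3 mm chamfer. Axes as the fixture's
- lower_bushing (a point): centre of the top mouth of the lower bushing in the sliding carriage: a 15 mm upright round hole with a 3 mm chamfer, right through the 20 mm thick carriage; top 55 mm, underside 35 mm above the bench; below it is open down to the bench. Axes as the fixture's. With the carriage home it is exactly 70 mm under the top mouth of the upper bushing
- carriage_handle (a point): point on the axis of the carriage's upright square aluminium handle, 18 x 18 mm in section with faces along x and y (as the fixture's), rising from the carriage's top (55 mm) to 107 mm above the bench; this point is 85 mm above the bench, 95 mm in +y from the lower bushing, free on all sides. Axes as the fixture's
- carriage (a joint): carriage position in m: 0 is fully home against the stop (bushings in line), grows up to 0.060 as the carriage slides in the fixture's +y; it stays where it is left, friction about 2 N
- long_rod_head (a point): centre of the square head of the long plain steel rod: head 16 x 16 mm, 40 mm tall, faces along its x and y; below it a 12 mm round shank, 120 mm long, its last 3 mm stepped down to 9 mm; 0.13 to 0.24 kg. This point is 140 mm above the foot, 20 mm above the head's underside. z points up, from foot to head. It stands loosely in one of the rack's holes
- long_rod_tip (a point): centre of the long rod's foot, its lower end; axes as long_rod_head
- long_rod: the long rod itself, origin at the centre of its foot, z up towards the head
- rack: grey rack block, 56 x 180 x 50 mm high, fixed, origin at the centre of its underside; three 13.5 mm square holes in a row along its y at -60, 0 and +60 mm, 42 mm deep (floor 8 mm above the bench). The rods stand in them, heads squared with the rack; the order varies
- short_rod_head (a point): head centre of the short plain rod (same head, shank only 75 mm) in the rack: leave it there
- collar_rod_head (a point): head centre of the rod with a 26 mm round collar on its 100 mm shank (same head), in the rack: leave it there
- dish: small lidded glass dish, 70 mm across, 15 mm high, origin under its centre: bystander
- objective: dark metal objective lens, 34 mm across, 52 mm high, standing, origin under its centre: bystander
- bottle: amber glass jar, 44 mm across, 75 mm high, origin under its centre: bystander
- driver: screwdriver 160 mm long lying on the bench: bystander
- slide_box: white box 85 x 100 x 34 mm, origin under its centre: bystander
- adapter: black lens cap, 52 mm across, 14 mm high, lying flat, origin under its centre: bystander

How it is judged:
On the way, in this order (a step that is already met when the one before it is completed fails the run):
1. the carriage is home (within 2.5 mm) while the long rod is still out of the bushings (value of joint carriage below 0.0025 m and horizontal distance between long_rod_tip and upper_bushing above 0.03 m), for 0.1 s.
2. the long rod's foot has passed through the upper bushing (horizontal distance between long_rod_tip and upper_bushing below 0.006 m and z of long_rod_tip in the frame of upper_bushing below -0.022 m and angle between the z axis of long_rod_tip and the z axis of upper_bushing, either way round below 0.15 rad), for 0.05 s.
At the end, for the whole second after the job is handed in: carriage home within 3 mm; long rod upright through both bushings, its foot at least 4 mm below the lower bushing's underside (24 mm below its top mouth), its head's underside at least 3 mm above the upper bushing, held still in the fingers (value of joint carriage below 0.003 m and horizontal distance between long_rod_tip and lower_bushing below 0.005 m and horizontal distance between long_rod_head and upper_bushing below 0.007 m and angle between the z axis of long_rod_tip and the z axis of upper_bushing, either way round below 0.08 rad and z of long_rod_tip in the frame of lower_bushing below -0.024 m and z of long_rod_head in the frame of upper_bushing above 0.023 m and contact force between long_rod and the fingers above 1 N and linear speed of long_rod below 0.02 m/s); the arm keeps its last pose, push and grip.
It fails at once if another rod is taken or knocked (distance of any of short_rod_head, collar_rod_head from where it was at the start of the episode above 0.02 m).
It fails at once if a bystander on the bench is shifted by more than 20 mm (distance of any of dish, objective, bottle, driver, slide_box, adapter from where it was at the start of the episode above 0.02 m).
It also fails if it takes over 64 s, if anything falls off the work surface, if the arm or the gripper's body presses on something with over 40 N, if the wrist force passes 120 N, or if a joint passes its speed limit or range.

## Working session

There is one attempt and no reset: what is moved stays moved. The work goes in short steps, Python scripts to look and compute and a tool call to move; the robot and the scene stay as the last step left them, time stands still between calls to the robot, and variables do not carry over. Pictures are saved under pics/ and viewed, and the job is handed in when it is done.

Besides the shell and the picture viewer there is one more tool, called by a JSON object that holds its "method" and its "body". drive_tool: Moves the arm, as the interface text tells. Its arguments: {"type":"object","properties":{"steps":{"type":"array"},"force":{"type":"number"}},"required":["steps"]}

```bash
mkdir -p pics; ls
cat > h.py <<'E'
import numpy as np,cv2
from plant import robot
from scipy.spatial.transform import Rotation as R
def cal(n):
    c=robot.get_calibration(n); return c
def rot(c):
    a=np.array(c["attitude"],float)
    return a if a.shape==(3,3) else R.from_rotvec(a).as_matrix()
def world(n,u,v,d):
    c=cal(n); p=np.array([(u-c["cx"])/c["fx"]*d,(v-c["cy"])/c["fy"]*d,d]); return rot(c)@p+np.array(c["eye"])
def cloud(n,depth):
    c=cal(n); v,u=np.mgrid[0:420,0:560]
    p=np.stack([(u-c["cx"])/c["fx"]*depth,(v-c["cy"])/c["fy"]*depth,depth],-1)
    return p@rot(c).T+np.array(c["eye"])
def planez(n,u,v,z):
    c=cal(n); r=rot(c)@np.array([(u-c["cx"])/c["fx"],(v-c["cy"])/c["fy"],1]); e=np.array(c["eye"]); return e+r*(z-e[2])/r[2]
def proj(n,P):
    c=cal(n); p=rot(c).T@(np.array(P)-np.array(c["eye"])); return p[0]/p[2]*c["fx"]+c["cx"],p[1]/p[2]*c["fy"]+c["cy"]
E
python3 - <<'E'
from h import *
print(robot.read_state())
for n in("scene","top"):
    print(n,cal(n)); im,d=robot.read_camera(n); cv2.imwrite(f"pics/{n}0.png",im); np.savez(f"{n}0.npz",im=im,d=d)
E
```

```text
pics
{'t': 0.0, 'q': array([-1.41842703e+00,  1.31151971e-01,  1.48923047e+00,  6.49939226e-06,
        1.52303035e+00, -8.53903288e-02]), 'dq': array([ 0.00035673, -0.00021787, -0.00099748,  0.00111727, -0.00206616,
       -0.00079005]), 'joint_torque': array([ 1.12205951e-03, -5.59847546e+01, -4.91754270e+01,  7.68102380e-02,
        3.57192254e-02, -1.63923669e-04]), 'tool_pos': array([ 0.14125097, -0.58249818,  0.18441982]), 'orientation': array([-3.11761321e+00, -3.72376625e-01,  8.54897964e-05]), 'force': array([-0.70562318, -0.07457432,  0.38179922]), 'wrist_torque': array([-0.03238915,  0.04975211,  0.00470948]), 'opening': 0.09314260718332004}
scene {'fx': 381.45241856229995, 'fy': 381.45241856229995, 'cx': 282.5397156936572, 'cy': 206.00490708192976, 'eye': array([ 0.8390344 , -0.48148671,  0.75312452]), 'attitude': array([-2.31723548, -0.65357256,  0.27223198])}
top {'fx': 476.53482877394623, 'fy': 476.53482877394623, 'cx': 283.29585584881136, 'cy': 214.6231530815729, 'eye': array([0.34398756, 0.02357136, 1.31868667]), 'attitude': array([-2.13873076,  2.15066098, -0.14665205])}
```

View pics/scene0.png

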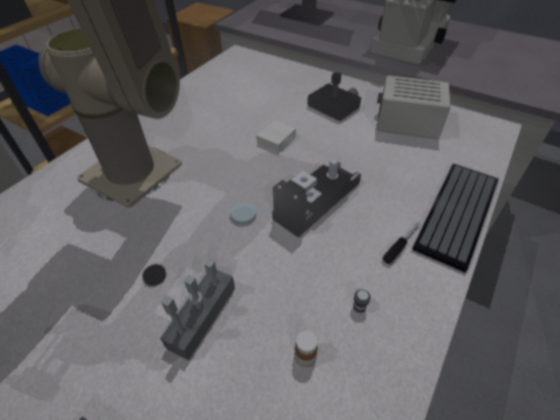

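View pics/top0.png

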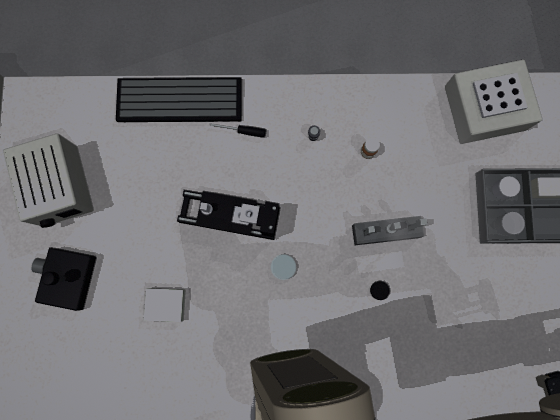

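The scene view shows the fixture at about (315,195) and the rack at about (200,310). In the top view they are at (230,213) and (390,230). I'll enlarge both.

Run:
```python
from h import *
def crop(n,x,y,w,h,s,o):
    im=np.load(f"{n}0.npz")["im"][y:y+h,x:x+w]
    im=cv2.resize(im,None,fx=s,fy=s,interpolation=cv2.INTER_CUBIC)
    im=np.clip(255*(im/255.)**0.6,0,255).astype(np.uint8)
    for i in range(0,w,10):
        cv2.putText(im,str(x+i),(i*s,8),0,.3,(0,255,255),1) ; cv2.line(im,(i*s,10),(i*s,14),(0,255,255),1)
    for j in range(0,h,10):
        cv2.putText(im,str(y+j),(0,j*s+4),0,.3,(0,255,255),1)
    return cv2.imwrite(f"pics/{o}.png",im)
crop("scene",150,245,95,115,5,"c1")
crop("scene",260,145,110,95,6,"c2")
crop("top",170,180,120,65,6,"c3")
crop("top",340,200,110,55,6,"c4")
```

```text
(no output)
```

View pics/c1.png

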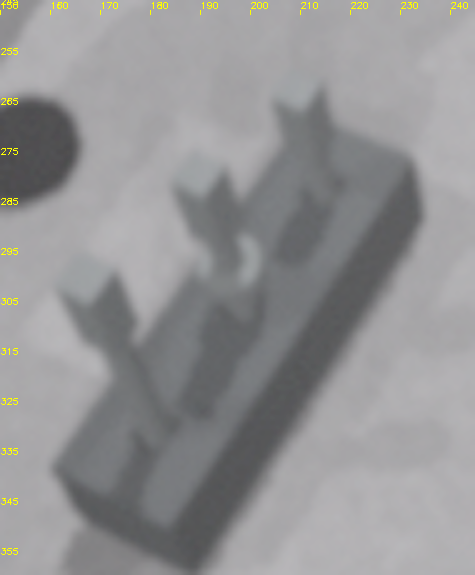

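View pics/c2.png

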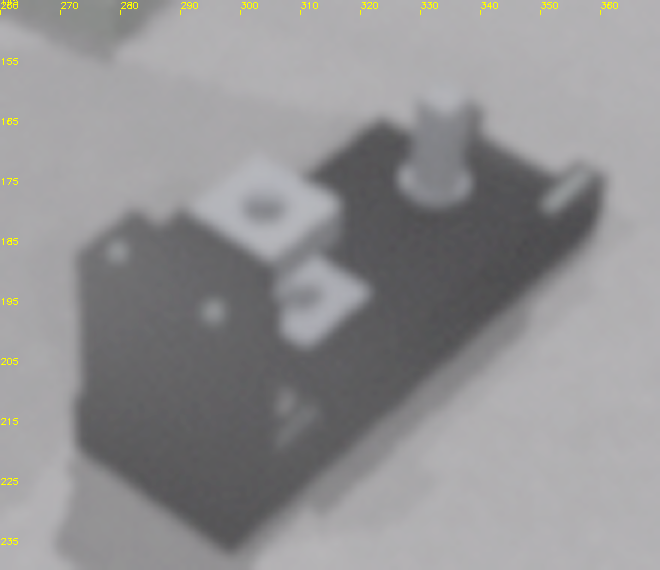

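View pics/c3.png

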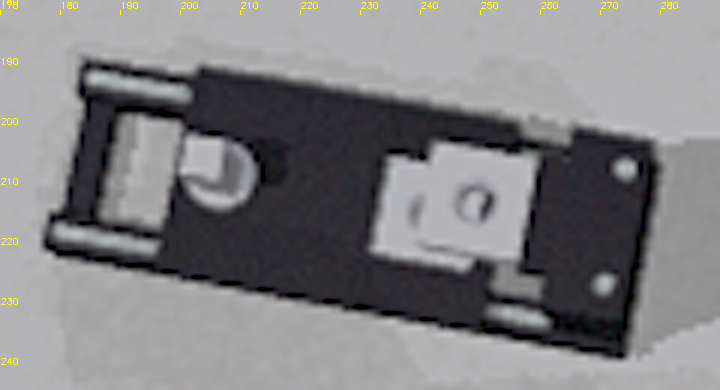

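View pics/c4.png

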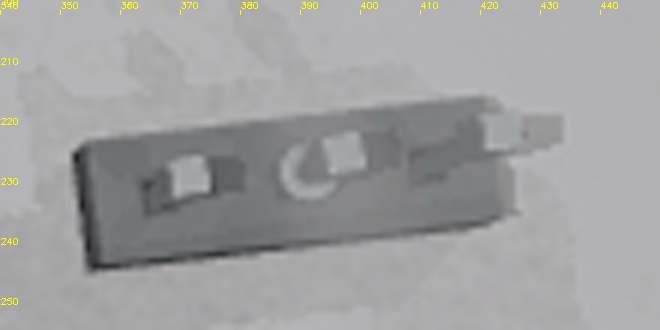

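Run:
```python
from h import *
t=np.load("top0.npz")["d"]; s=np.load("scene0.npz")["d"]
ct=cloud("top",t); cs=cloud("scene",s)
def show(nm,c,pts):
    for u,v in pts: print(nm,(u,v),np.round(c[v,u],4))
print("top heads"); show("top",ct,[(369,228),(370,229),(396,225),(397,225),(421,222),(422,222),(248,207),(239,208),(203,205),(235,220),(280,190),(500,120)])
print("scene"); show("scene",cs,[(166,299),(189,281),(209,263),(297,175),(309,200),(333,161),(300,172)])
# refined: head centre on plane
for n,u,v,z in [("top",370.0,229,.123),("top",396.3,225,.148),("top",422,221.7,.168),("top",247.5,213.7,.125),("top",203,205,.107),
   ("scene",166.8,299.5,.168),("scene",189.5,280.5,.148),("scene",209,263,.123),("scene",303,179.3,.125),("scene",333,161,.107)]:
    print(n,u,v,np.round(planez(n,u,v,z),4))
# rack top plane points
m=(abs(ct[...,2]-.05)<.004); m[:200]=0;m[250:]=0;m[:,:345]=0;m[:,440:]=0
r=cv2.minAreaRect(ct[m][:,:2].astype(np.float32)*1000);print("rack",r,m.sum())
m=(abs(ct[...,2]-.125)<.004); m[:195]=0;m[235:]=0;m[:,:225]=0;m[:,262:]=0
r=cv2.minAreaRect(ct[m][:,:2].astype(np.float32)*1000);print("ub",r,m.sum())
m=(abs(ct[...,2]-.055)<.004); m[:185]=0;m[240:]=0;m[:,:170]=0;m[:,285:]=0
r=cv2.minAreaRect(ct[m][:,:2].astype(np.float32)*1000);print("car",r,m.sum())
m=(abs(ct[...,2]-.107)<.004); m[:195]=0;m[220:]=0;m[:,:190]=0;m[:,220:]=0
r=cv2.minAreaRect(ct[m][:,:2].astype(np.float32)*1000);print("handle",r,m.sum())
```

```text
top heads
top (369, 228) [ 0.4802 -0.1857  0.1229]
top (370, 229) [ 0.4775 -0.1878  0.1247]
top (396, 225) [ 0.4846 -0.2485  0.1465]
top (397, 225) [ 0.484  -0.2498  0.1512]
top (421, 222) [ 0.4894 -0.3053  0.165 ]
top (422, 222) [ 0.4889 -0.3067  0.1684]
top (248, 207) [0.5351 0.1196 0.1268]
top (239, 208) [0.5437 0.1494 0.0571]
top (203, 205) [0.5442 0.2373 0.1072]
top (235, 220) [0.5107 0.1593 0.0616]
top (280, 190) [ 0.6035  0.0399 -0.0007]
top (500, 120) [ 0.773  -0.5509  0.0882]
scene
scene (166, 299) [ 0.4899 -0.3092  0.1683]
scene (189, 281) [ 0.4871 -0.2531  0.1463]
scene (209, 263) [ 0.4785 -0.1908  0.1205]
scene (297, 175) [ 0.4307  0.2437 -0.0037]
scene (309, 200) [0.5342 0.1252 0.0512]
scene (333, 161) [0.5421 0.2357 0.1041]
scene (300, 172) [ 0.4331  0.2571 -0.0011]
top 370.0 229 [ 0.4777 -0.1881  0.123 ]
top 396.3 225 [ 0.4844 -0.2489  0.148 ]
top 422 221.7 [ 0.4897 -0.3069  0.168 ]
top 247.5 213.7 [0.5182 0.1209 0.125 ]
top 203 205 [0.5442 0.2374 0.107 ]
scene 166.8 299.5 [ 0.4916 -0.3091  0.168 ]
scene 189.5 280.5 [ 0.4881 -0.2524  0.148 ]
scene 209 263 [ 0.4799 -0.1919  0.123 ]
scene 303 179.3 [0.5203 0.1146 0.125 ]
scene 333 161 [0.5434 0.2325 0.107 ]
rack ((484.32379150390625, -250.85629272460938), (56.41179275512695, 181.4342803955078), 6.352145671844482) 1015
ub ((509.7303161621094, 111.58984375), (59.43770980834961, 62.75763702392578), 81.48863220214844) 336
car ((526.8748779296875, 153.37228393554688), (214.08145141601562, 96.20427703857422), 79.18019104003906) 1449
handle ((542.5977172851562, 235.62294006347656), (18.03522300720215, 17.589614868164062), 80.09320068359375) 47
```

The long rod is at the -y end of the rack, near (0.490,-0.308). Its head top reads 0.168, as expected. The handle is at (0.5435,0.2355), so the carriage is about 25 mm from home. I'll write a helper that converts world targets into tool units.

```bash
cat >> h.py <<'E'
def plan(P,yang=None):
    "world TCP target & tool-y heading(deg) -> row numbers from the present measured pose"
    s=robot.read_state(); M=R.from_rotvec(s["orientation"]).as_matrix()
    t=M.T@(np.array(P)-s["tool_pos"])/0.3
    cur=np.degrees(np.arctan2(M[1,1],M[0,1])); 
    w=0 if yang is None else (yang-cur+180)%360-180
    print("t",s["t"],"pos",np.round(s["tool_pos"],4),"tilt",np.round(M[:,2],4),"y ang",round(cur,2),"F",np.round(s["force"],1),"op",round(s["opening"],4),"q",np.round(s["q"],2))
    print("tx %.4f ty %.4f tz %.4f turn %.4f"%(*t,-w/180))
E
python3 - <<'E'
from h import *
plan((.5435,.2355,.25),79.1)
E
```

```text
t 0.1 pos [ 0.1413 -0.5826  0.1845] tilt [-3.0e-04  1.6e-03 -1.0e+00] y ang -76.37 F [0.1 0.2 0.2] op 0.0932 q [-1.42  0.13  1.49 -0.    1.52 -0.09]
tx 1.9455 ty -2.3346 tz -0.2143 turn -0.8637
```

{"method": "drive_tool", "body": {"steps": [{"tx":0,"ty":0,"tz":-0.2,"turn":-0.09,"jaw":1},{"tx":0.65,"ty":-0.78,"tz":-0.215,"turn":-0.29,"jaw":1},{"tx":0.65,"ty":-0.78,"tz":-0.215,"turn":-0.29,"jaw":1},{"tx":0.65,"ty":-0.78,"tz":-0.215,"turn":-0.29,"jaw":1},{"tx":0.65,"ty":-0.78,"tz":-0.215,"turn":-0.29,"jaw":1},{"tx":0.65,"ty":-0.78,"tz":-0.215,"turn":-0.29,"jaw":1},{"tx":0.65,"ty":-0.78,"tz":-0.215,"turn":-0.29,"jaw":1},{"tx":0.65,"ty":-0.78,"tz":-0.215,"turn":-0.29,"jaw":1},{"tx":0.65,"ty":-0.78,"tz":-0.215,"turn":-0.29,"jaw":1}]}}

```text
t: 1.0
tool_pos: [0.2764, -0.3089, 0.2501]
orientation: [2.634, 1.71, -0.0]
force: [0.1, -1.3, -0.6]
opening: 0.0931
```

Run:
```python
from h import *
plan((.5435,.2355,.25),79.1)
```

```text
t 1.0 pos [ 0.2764 -0.3089  0.2501] tilt [ 4.e-04 -8.e-04 -1.e+00] y ang -24.02 F [ 0.1 -1.3 -0.6] op 0.0931 q [-0.96 -0.41  1.86 -0.    1.69 -0.55]
tx 2.0198 ty 0.0748 tz -0.0008 turn -0.5729
```

{"method": "drive_tool", "body": {"steps": [{"tx":1.0,"ty":0.037,"tz":0,"turn":-0.286,"jaw":1},{"tx":1.0,"ty":0.037,"tz":0,"turn":-0.286,"jaw":1},{"tx":1.0,"ty":0.037,"tz":0,"turn":-0.286,"jaw":1},{"tx":1.0,"ty":0.037,"tz":0,"turn":-0.286,"jaw":1},{"tx":1.0,"ty":0.037,"tz":0,"turn":-0.286,"jaw":1},{"tx":1.0,"ty":0.037,"tz":0,"turn":-0.286,"jaw":1},{"tx":1.0,"ty":0.037,"tz":0,"turn":-0.286,"jaw":1},{"tx":1.0,"ty":0.037,"tz":0,"turn":-0.286,"jaw":1}]}}

```text
t: 1.8
tool_pos: [0.4089, -0.0407, 0.2493]
orientation: [-1.632, -2.683, 0.002]
force: [0.2, 0.0, 0.0]
opening: 0.0933
```

Run:
```python
from h import *
plan((.5435,.2355,.20),79.1)
```

```text
t 1.8 pos [ 0.4089 -0.0407  0.2493] tilt [-1.6e-03 -4.0e-04 -1.0e+00] y ang 27.36 F [0.2 0.  0. ] op 0.0933 q [-0.22 -0.41  1.87 -0.    1.69 -0.7 ]
tx 0.6115 ty 0.8218 tz 0.1634 turn -0.2875
```

{"method": "drive_tool", "body": {"steps": [{"tx":0.61,"ty":0.82,"tz":0.165,"turn":-0.2875,"jaw":1},{"tx":0.61,"ty":0.82,"tz":0.165,"turn":-0.2875,"jaw":1},{"tx":0.61,"ty":0.82,"tz":0.165,"turn":-0.2875,"jaw":1},{"tx":0.61,"ty":0.82,"tz":0.165,"turn":-0.2875,"jaw":1},{"tx":0.61,"ty":0.82,"tz":0.165,"turn":-0.2875,"jaw":1},{"tx":0.61,"ty":0.82,"tz":0.165,"turn":-0.2875,"jaw":1},{"tx":0.61,"ty":0.82,"tz":0.165,"turn":-0.2875,"jaw":1},{"tx":0.61,"ty":0.82,"tz":0.165,"turn":-0.2875,"jaw":1},{"tx":0.61,"ty":0.82,"tz":0.165,"turn":-0.2875,"jaw":1},{"tx":0.61,"ty":0.82,"tz":0.165,"turn":-0.2875,"jaw":1}]}}

```text
t: 2.8
tool_pos: [0.5439, 0.2324, 0.2013]
orientation: [0.306, 3.126, -0.0]
force: [-1.2, 0.2, 1.3]
opening: 0.0929
```

Run:
```python
from h import *
plan((.5435,.2355,.077),79.1)
im,d=robot.read_camera("scene"); cv2.imwrite("pics/s1.png",cv2.resize(im[80:260,230:430],None,fx=3,fy=3,interpolation=2))
```

```text
t 2.8 pos [0.5439 0.2324 0.2013] tilt [ 1.e-03 -2.e-04 -1.e+00] y ang 78.82 F [-1.2  0.2  1.3] op 0.0929 q [ 0.32  0.1   1.49 -0.    1.55 -1.06]
tx 0.0037 ty 0.0097 tz 0.4142 turn -0.0015
```

View pics/s1.png

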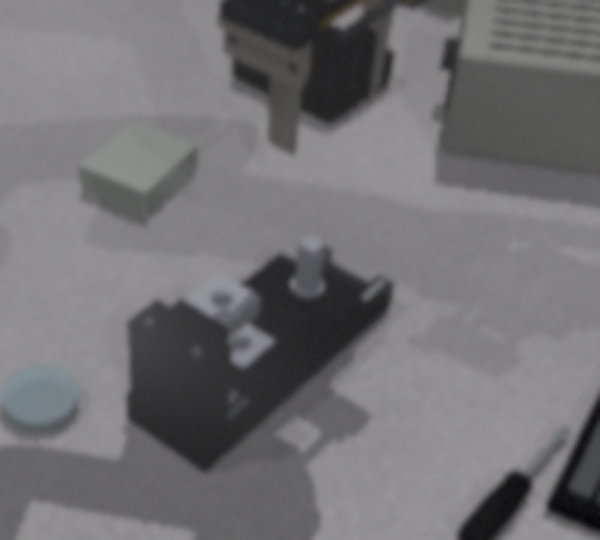

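The fingers are above the handle, which sits at about (310,265) in this crop. Going down.

{"method": "drive_tool", "body": {"steps": [{"tx":0.004,"ty":0.005,"tz":0.15,"turn":0,"jaw":1},{"tx":0.004,"ty":0.005,"tz":0.3,"turn":0,"jaw":1},{"tx":0.004,"ty":0.005,"tz":0.41,"turn":0,"jaw":1},{"tx":0.004,"ty":0.005,"tz":0.41,"turn":0,"jaw":1}]}}

```text
t: 3.25
tool_pos: [0.5384, 0.234, 0.0723]
orientation: [-0.302, -3.119, 0.006]
force: [-0.0, -0.2, -1.0]
opening: 0.0932
```

Run:
```python
from h import *
plan((.5435,.2355,.077),79.1)
im,d=robot.read_camera("scene"); cv2.imwrite("pics/s2.png",cv2.resize(im[120:260,240:400],None,fx=4,fy=4,interpolation=2))
```

```text
t 3.25 pos [0.5384 0.234  0.0723] tilt [-0.0085 -0.003  -1.    ] y ang 78.95 F [-0.  -0.2 -1. ] op 0.0932 q [ 0.32  0.19  1.64 -0.    1.33 -1.06]
tx -0.0157 ty 0.0082 tz -0.0158 turn -0.0008
```

View pics/s2.png

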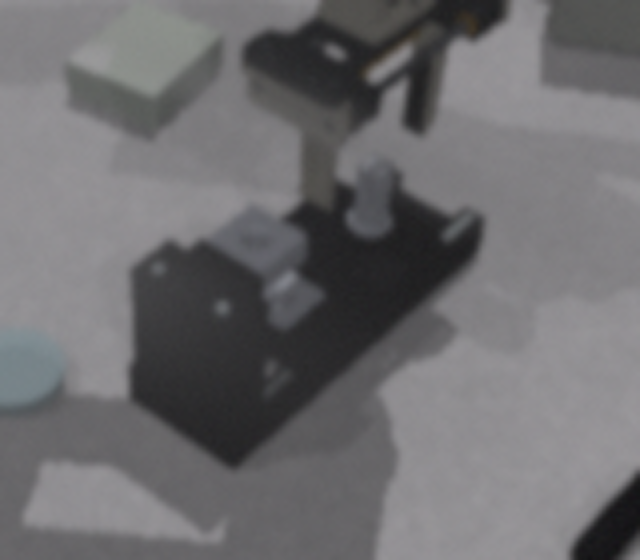

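Run:
```python
from h import *
plan((.5435,.2355,.077),79.1)
s=robot.read_state(); M=R.from_rotvec(s["orientation"]).as_matrix()
im,d=robot.read_camera("scene"); im=cv2.resize(im[120:260,240:400],None,fx=4,fy=4,interpolation=2)
for k in(-.05,0,.05):
    u,v=proj("scene",s["tool_pos"]+M[:,1]*k); print(u,v); cv2.circle(im,(int((u-240)*4),int((v-120)*4)),3,(0,0,255),-1)
cv2.imwrite("pics/s3.png",im)
im,d=robot.read_camera("top"); cv2.imwrite("pics/t3.png",cv2.resize(im[150:280,150:310],None,fx=4,fy=4,interpolation=2))
```

```text
t 3.3 pos [0.5406 0.2349 0.0758] tilt [-0.0042 -0.0016 -1.    ] y ang 78.96 F [-0.   0.   1.2] op 0.0932 q [ 0.32  0.18  1.63 -0.    1.33 -1.06]
tx -0.0092 ty 0.0039 tz -0.0039 turn -0.0008
319.6025138159424 178.56722577782972
331.4330972295338 169.11804143838472
342.698788444349 160.12004114722754
```

View pics/s3.png

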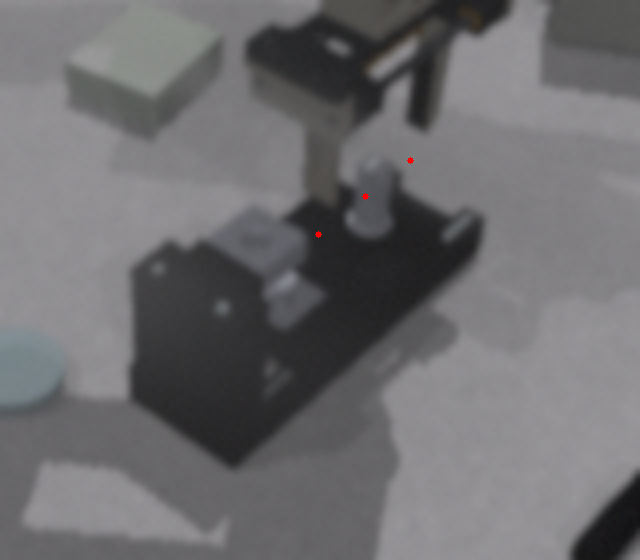

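View pics/t3.png

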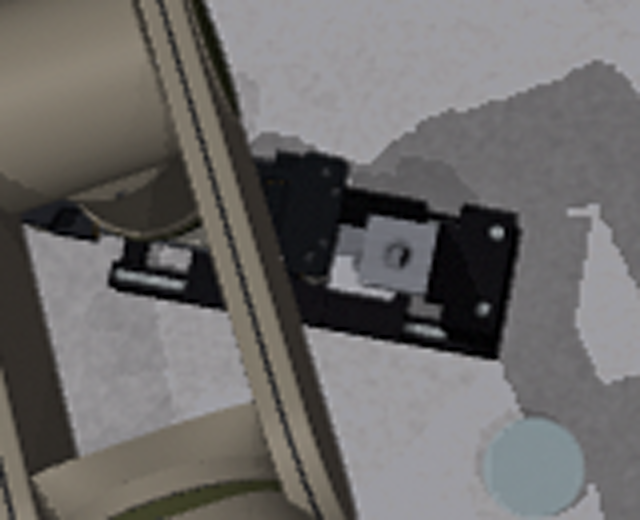

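Run:
```python
from h import *
s=robot.read_state(); print(s["tool_pos"],s["t"])
im,d=robot.read_camera("scene"); c=cloud("scene",d)
for u,v in [(319,150),(319,160),(320,165),(320,168),(345,140),(345,148),(346,150),(310,140),(315,143),(320,150)]: print(u,v,np.round(c[v,u],4))
im,d=robot.read_camera("top"); c=cloud("top",d)
print("carriage/bench check",np.round(c[170:175,240],3)[0])
M=R.from_rotvec(s["orientation"]).as_matrix()
print(M)
```

```text
[0.54390704 0.23638292 0.08013804] 3.4
319 150 [0.5411 0.1479 0.2001]
319 160 [0.5301 0.1753 0.1458]
320 165 [0.5338 0.1756 0.1311]
320 168 [0.5343 0.1759 0.1213]
345 140 [0.5499 0.2814 0.1452]
345 148 [0.5533 0.2804 0.1211]
346 150 [0.5573 0.2792 0.1169]
310 140 [0.5171 0.147  0.2197]
315 143 [0.5281 0.1513 0.2128]
320 150 [0.5438 0.1476 0.2014]
carriage/bench check [0.661 0.153 0.003]
[[-9.81616533e-01  1.90840059e-01  3.00906801e-03]
 [ 1.90843557e-01  9.81620035e-01  9.18918815e-04]
 [-2.77839492e-03  1.47628714e-03 -9.99995051e-01]]
```

Run:
```python
from h import *
s=robot.read_state(); print(s["tool_pos"],s["t"],s["dq"])
im,d=robot.read_camera("scene"); c=cloud("scene",d)
M=R.from_rotvec(s["orientation"]).as_matrix()
P=(c-s["tool_pos"])@M  # tool frame
m=(abs(P[...,0])<.06)&(abs(P[...,1])<.1)&(P[...,2]<.03)&(P[...,2]>-.2)&(d>0)
for z0 in np.arange(-.15,.03,.01):
    k=m&(P[...,2]>=z0)&(P[...,2]<z0+.01)
    if k.sum(): print(round(z0,3),k.sum(),np.round(P[k].min(0),3),np.round(P[k].max(0),3))
im=cv2.resize(im[100:220,260:400],None,fx=5,fy=5,interpolation=2); im=np.clip(255*(im/255.)**0.5,0,255).astype(np.uint8); cv2.imwrite("pics/s4.png",im)
```

```text
[0.54472972 0.23694642 0.08097867] 3.5 [ 0.00416795  0.00360937 -0.00015122 -0.00068446 -0.00530308 -0.00063801]
-0.15 176 [-0.037 -0.095 -0.15 ] [ 0.036  0.09  -0.14 ]
-0.14 287 [-0.038 -0.093 -0.14 ] [ 0.034  0.092 -0.13 ]
-0.13 194 [-0.037 -0.089 -0.13 ] [ 0.033  0.082 -0.12 ]
-0.12 60 [-0.036 -0.087 -0.12 ] [ 0.033  0.084 -0.11 ]
-0.11 11 [-0.006  0.046 -0.11 ] [ 0.007  0.05  -0.1  ]
-0.1 27 [-0.011 -0.066 -0.099] [ 0.009  0.061 -0.09 ]
-0.09 43 [-0.011 -0.065 -0.09 ] [ 0.006  0.062 -0.08 ]
-0.08 53 [-0.011 -0.065 -0.08 ] [ 0.007  0.063 -0.071]
-0.07 54 [-0.01  -0.064 -0.069] [ 0.009  0.059 -0.06 ]
-0.06 59 [-0.011 -0.064 -0.06 ] [ 0.008  0.062 -0.05 ]
-0.05 47 [-0.011 -0.099 -0.05 ] [ 0.013  0.059 -0.04 ]
-0.04 33 [-0.02 -0.1  -0.04] [ 0.01   0.061 -0.031]
-0.03 32 [-0.01  -0.011 -0.026] [ 0.01   0.008 -0.021]
-0.02 29 [-0.008 -0.012 -0.02 ] [ 0.01   0.005 -0.01 ]
-0.01 26 [-0.009 -0.012 -0.009] [ 0.009  0.006 -0.   ]
0.0 26 [-0.009 -0.012  0.   ] [0.009 0.01  0.01 ]
0.01 21 [-0.009 -0.011  0.01 ] [0.01  0.005 0.02 ]
0.02 728 [-0.048 -0.1    0.02 ] [0.049 0.021 0.03 ]
```

View pics/s4.png

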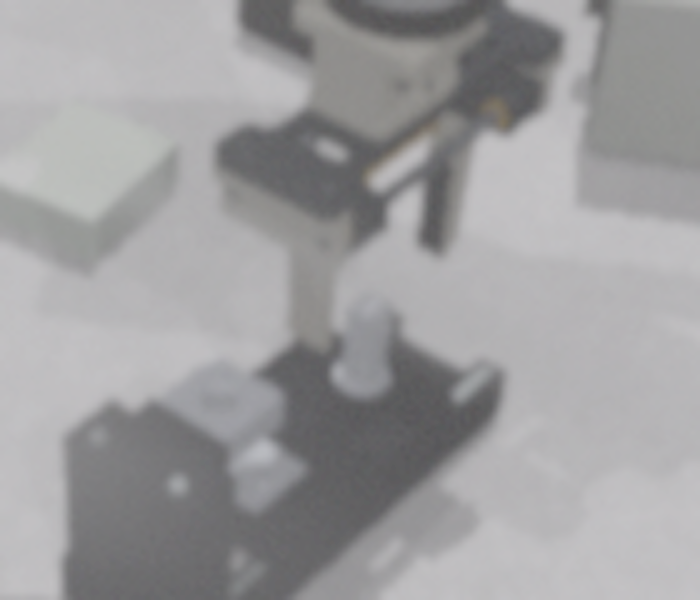

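Horizontally the gripper is centred on the handle. But the point cloud puts the fingertips at z≈0.117, while the state reports a TCP z of 0.081, so the tips look about 36 mm higher than reported. I'll check pinch_z, then go down in small steps and watch the force.

Run:
```python
from h import *
print(robot.pinch_z,[a for a in dir(robot) if a[0]!='_'])
plan((.5445,.2355,.067),79.1)
```

```text
-0.0188 ['IKError', 'close_job', 'get_calibration', 'pinch_z', 'read_camera', 'read_state']
t 3.55 pos [0.5446 0.2371 0.0807] tilt [ 0.0047  0.0016 -1.    ] y ang 79.04 F [-0.6  0.3  0.1] op 0.093 q [ 0.32  0.18  1.63  0.    1.33 -1.06]
tx -0.0005 ty -0.0052 tz 0.0456 turn -0.0004
```

{"method": "drive_tool", "body": {"steps": [{"tx":0,"ty":0,"tz":0.02,"jaw":1},{"tx":0,"ty":0,"tz":0.04,"jaw":1},{"tx":0,"ty":0,"tz":0.04,"jaw":1}]}}

```text
schema error: expected keys jaw, tx, ty, tz, turn
```

```bash
cat >> h.py <<'E'
def tips(n="scene"):
    s=robot.read_state(); im,d=robot.read_camera(n); c=cloud(n,d)
    M=R.from_rotvec(s["orientation"]).as_matrix(); P=(c-s["tool_pos"])@M
    m=(abs(P[...,0])<.015)&(abs(P[...,1])<.07)&(abs(P[...,1])>.025)&(P[...,2]<.03)&(P[...,2]>-.09)&(d>0)
    print("reported z",s["tool_pos"][2],"bottom z of finger pts",np.sort(c[m][:,2])[:8].round(4), "F",s["force"].round(1))
    return im,d
E
python3 - <<'E'
from h import *
im,d=tips(); plan((.5445,.2355,.067),79.1)
im=cv2.resize(im[100:220,260:400],None,fx=5,fy=5,interpolation=2); im=np.clip(255*(im/255.)**0.5,0,255).astype(np.uint8); cv2.imwrite("pics/s5.png",im)
E
```

```text
reported z 0.08069186169073309 bottom z of finger pts [0.0506 0.0506 0.0507 0.0508 0.0508 0.0508 0.0509 0.0509] F [-0.6  0.3  0.1]
t 3.6 pos [0.5443 0.237  0.0802] tilt [ 0.0041  0.0013 -1.    ] y ang 79.05 F [-0.8 -0.2  0.4] op 0.093 q [ 0.32  0.18  1.63 -0.    1.33 -1.06]
tx -0.0015 ty -0.0049 tz 0.0440 turn -0.0003
```

View pics/s5.png

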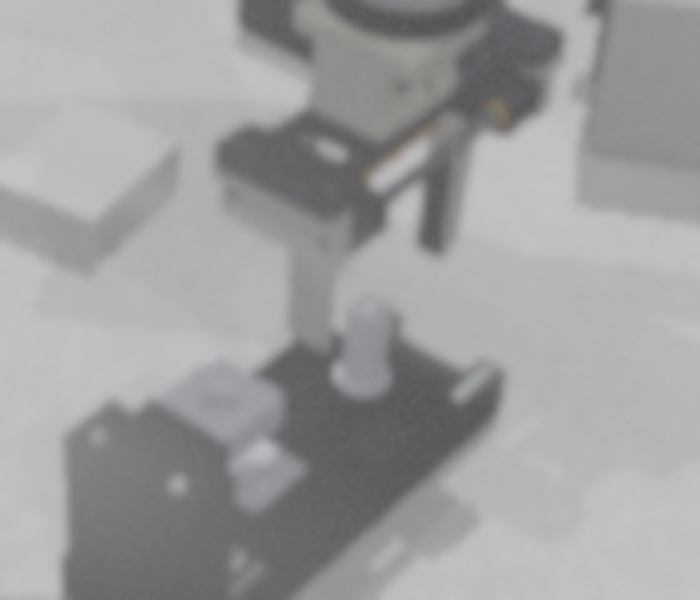

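{"method": "drive_tool", "body": {"steps": [{"tx":0,"ty":0,"tz":0.02,"turn":0,"jaw":1},{"tx":0,"ty":0,"tz":0.04,"turn":0,"jaw":1},{"tx":0,"ty":0,"tz":0.04,"turn":0,"jaw":1},{"tx":0,"ty":0,"tz":0.04,"turn":0,"jaw":1}]}}

```text
t: 4.0
tool_pos: [0.542, 0.2364, 0.0648]
orientation: [-0.299, -3.126, 0.001]
force: [-0.5, 0.8, 1.1]
opening: 0.0928
```

Run:
```python
from h import *
im,d=tips(); plan((.5445,.2355,.067),79.1)
im=cv2.resize(im[100:220,260:400],None,fx=5,fy=5,interpolation=2); im=np.clip(255*(im/255.)**0.5,0,255).astype(np.uint8); cv2.imwrite("pics/s6.png",im)
```

```text
reported z 0.06480372006154964 bottom z of finger pts [0.0491 0.0492 0.0495 0.0497 0.0497 0.0501 0.0504 0.0504] F [-0.5  0.8  1.1]
t 4.05 pos [0.5422 0.2365 0.0651] tilt [-6.e-04 -2.e-04 -1.e+00] y ang 79.06 F [-0.3  0.5 -0.3] op 0.0931 q [ 0.32  0.2   1.64  0.    1.31 -1.06]
tx -0.0080 ty -0.0019 tz -0.0062 turn -0.0002
```

View pics/s6.png

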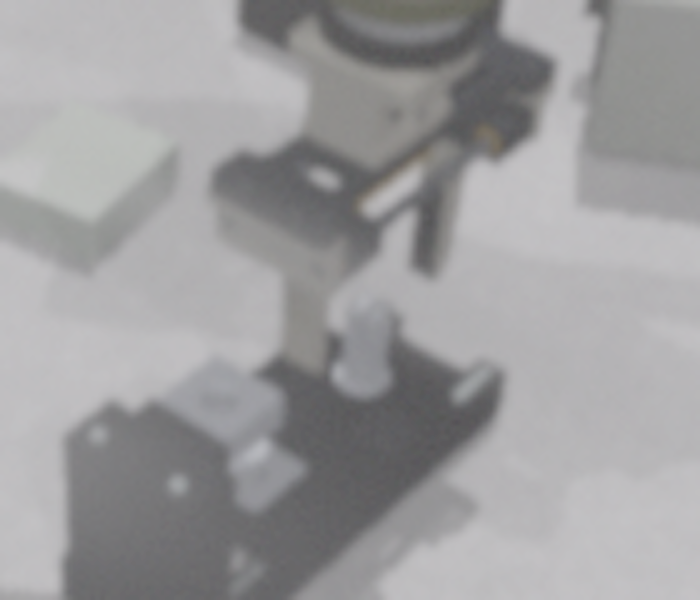

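Still no contact, and the image puts the tips near 0.10. I'll take the reported z down to about 0.042 and keep watching the force.

{"method": "drive_tool", "body": {"steps": [{"tx":0,"ty":0,"tz":0.025,"turn":0,"jaw":1},{"tx":0,"ty":0,"tz":0.04,"turn":0,"jaw":1},{"tx":0,"ty":0,"tz":0.04,"turn":0,"jaw":1}]}}

```text
t: 4.35
tool_pos: [0.5416, 0.2362, 0.0521]
orientation: [-0.299, -3.125, 0.001]
force: [0.9, -0.4, -0.9]
opening: 0.0929
```

{"method": "drive_tool", "body": {"steps": [{"tx":-0.006,"ty":0,"tz":0.02,"turn":0,"jaw":1},{"tx":-0.006,"ty":0,"tz":0.037,"turn":0,"jaw":1},{"tx":-0.006,"ty":0,"tz":0.037,"turn":0,"jaw":1},{"tx":-0.006,"ty":0,"tz":0.037,"turn":0,"jaw":1}]}}

```text
t: 4.75
tool_pos: [0.5441, 0.2361, 0.042]
orientation: [-0.3, -3.127, 0.0]
force: [0.0, 0.4, 0.2]
opening: 0.0927
```

Run:
```python
from h import *
im,d=tips(); plan((.5445,.2355,.042),79.1)
s=robot.read_state();M=R.from_rotvec(s["orientation"]).as_matrix();P=(cloud("scene",d)-s["tool_pos"])@M
for z0 in np.arange(-.13,.0,.01):
    k=(abs(P[...,0])<.03)&(abs(P[...,1])<.08)&(P[...,2]>=z0)&(P[...,2]<z0+.01)&(d>0)
    if k.sum(): print(round(z0,3),k.sum(),np.round(P[k].min(0),3),np.round(P[k].max(0),3))
im=cv2.resize(im[100:220,260:400],None,fx=5,fy=5,interpolation=2); im=np.clip(255*(im/255.)**0.5,0,255).astype(np.uint8); cv2.imwrite("pics/s7.png",im)
```

```text
reported z 0.042025783352140786 bottom z of finger pts [0.0123 0.013  0.0135 0.0139 0.014  0.0143 0.0148 0.015 ] F [0.  0.4 0.2]
t 4.8 pos [0.5443 0.2362 0.0424] tilt [-0. -0. -1.] y ang 79.05 F [-0.4  0.3  0.8] op 0.0929 q [ 0.32  0.22  1.65 -0.    1.27 -1.06]
tx -0.0012 ty -0.0021 tz 0.0012 turn -0.0003
-0.13 24 [-0.03 -0.03 -0.13] [ 0.024  0.05  -0.12 ]
-0.12 14 [-0.029  0.046 -0.119] [-0.     0.05  -0.111]
-0.11 9 [-0.007  0.045 -0.11 ] [ 0.003  0.049 -0.102]
-0.1 18 [-0.01  -0.065 -0.1  ] [ 0.007  0.06  -0.09 ]
-0.09 37 [-0.011 -0.066 -0.09 ] [ 0.01   0.064 -0.08 ]
-0.08 50 [-0.01  -0.065 -0.08 ] [ 0.007  0.061 -0.07 ]
-0.07 68 [-0.01  -0.064 -0.07 ] [ 0.008  0.058 -0.06 ]
-0.06 64 [-0.01  -0.064 -0.06 ] [ 0.008  0.06  -0.05 ]
-0.05 77 [-0.01  -0.063 -0.05 ] [ 0.009  0.059 -0.04 ]
-0.04 52 [-0.011 -0.061 -0.04 ] [ 0.008  0.055 -0.03 ]
-0.03 25 [-0.009 -0.047 -0.03 ] [ 0.011  0.006 -0.021]
-0.02 215 [-0.03  -0.08  -0.019] [ 0.029  0.021 -0.01 ]
-0.01 195 [-0.03  -0.079 -0.01 ] [ 0.03   0.026 -0.005]
```

View pics/s7.png

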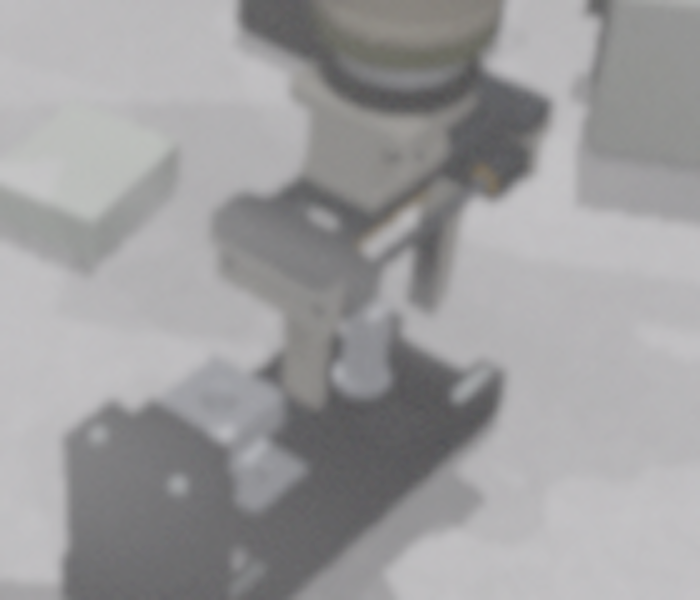

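The reported z of 0.042 is below the carriage top, yet there is no contact. So the reading really is offset: true tip ≈ reported + 0.035 m. I'll work with the camera-based heights from here. Closing on the handle.

{"method": "drive_tool", "body": {"steps": [{"tx":0,"ty":0,"tz":0,"turn":0,"jaw":0},{"tx":0,"ty":0,"tz":0,"turn":0,"jaw":0},{"tx":0,"ty":0,"tz":0,"turn":0,"jaw":0},{"tx":0,"ty":0,"tz":0,"turn":0,"jaw":0},{"tx":0,"ty":0,"tz":0,"turn":0,"jaw":0},{"tx":0,"ty":0,"tz":0,"turn":0,"jaw":0},{"tx":0,"ty":0,"tz":0,"turn":0,"jaw":0},{"tx":0,"ty":0,"tz":0,"turn":0,"jaw":0}], "force": 15}}

```text
t: 5.6
tool_pos: [0.5442, 0.2362, 0.0423]
orientation: [-0.3, -3.127, 0.0]
force: [0.7, -1.0, -0.1]
opening: 0.0332
```

Run:
```python
from h import *
plan((.5445,.2355,.042),79.1)
```

```text
t 5.6 pos [0.5442 0.2362 0.0423] tilt [-0. -0. -1.] y ang 79.05 F [ 0.7 -1.  -0.1] op 0.0332 q [ 0.32  0.22  1.65  0.    1.27 -1.06]
tx -0.0013 ty -0.0021 tz 0.0011 turn -0.0003
```

{"method": "drive_tool", "body": {"steps": [{"tx":0,"ty":0,"tz":0,"turn":0,"jaw":0},{"tx":0,"ty":0,"tz":0,"turn":0,"jaw":0},{"tx":0,"ty":0,"tz":0,"turn":0,"jaw":0},{"tx":0,"ty":0,"tz":0,"turn":0,"jaw":0},{"tx":0,"ty":-0.017,"tz":0,"turn":0,"jaw":0},{"tx":0,"ty":-0.033,"tz":0,"turn":0,"jaw":0},{"tx":0,"ty":-0.05,"tz":0,"turn":0,"jaw":0},{"tx":0,"ty":-0.067,"tz":0,"turn":0,"jaw":0},{"tx":0,"ty":-0.067,"tz":0,"turn":0,"jaw":0},{"tx":0,"ty":-0.067,"tz":0,"turn":0,"jaw":0}]}}

```text
t: 6.6
tool_pos: [0.5403, 0.2156, 0.0423]
orientation: [-0.301, -3.127, 0.001]
force: [0.5, -3.4, -0.3]
opening: 0.0176
```

{"method": "drive_tool", "body": {"steps": [{"tx":0,"ty":-0.007,"tz":0,"turn":0,"jaw":0},{"tx":0,"ty":-0.007,"tz":0,"turn":0,"jaw":0},{"tx":0,"ty":-0.007,"tz":0,"turn":0,"jaw":0}]}}

```text
t: 6.9
tool_pos: [0.5401, 0.2143, 0.0424]
orientation: [0.3, 3.127, -0.0]
force: [1.2, -0.5, -0.4]
opening: 0.0179
```

{"method": "drive_tool", "body": {"steps": [{"tx":0,"ty":-0.007,"tz":0,"turn":0,"jaw":0},{"tx":0,"ty":-0.007,"tz":0,"turn":0,"jaw":0},{"tx":0,"ty":-0.007,"tz":0,"turn":0,"jaw":0}]}}

```text
t: 7.2
tool_pos: [0.5397, 0.2123, 0.0423]
orientation: [0.3, 3.127, 0.0]
force: [1.6, 1.1, -1.8]
opening: 0.0178
```

{"method": "drive_tool", "body": {"steps": [{"tx":0,"ty":-0.01,"tz":0,"turn":0,"jaw":0},{"tx":0,"ty":-0.01,"tz":0,"turn":0,"jaw":0},{"tx":0,"ty":-0.01,"tz":0,"turn":0,"jaw":0}]}}

```text
t: 7.5
tool_pos: [0.5395, 0.2112, 0.0424]
orientation: [0.299, 3.126, 0.005]
force: [5.4, 9.9, -6.0]
opening: 0.0175
```

{"method": "drive_tool", "body": {"steps": [{"tx":0,"ty":-0.01,"tz":0,"turn":0,"jaw":0},{"tx":0,"ty":-0.01,"tz":0,"turn":0,"jaw":0},{"tx":0,"ty":-0.01,"tz":0,"turn":0,"jaw":0}]}}

```text
t: 7.8
tool_pos: [0.5396, 0.2112, 0.0424]
orientation: [0.298, 3.125, 0.012]
force: [9.7, 22.8, -12.2]
opening: 0.0182
```

The force rises to 23 N with the handle at (0.5395,0.2112), so the carriage is at its stop. I'll open and lift.

{"method": "drive_tool", "body": {"steps": [{"tx":0,"ty":0,"tz":0,"turn":0,"jaw":1},{"tx":0,"ty":0,"tz":0,"turn":0,"jaw":1},{"tx":0,"ty":0,"tz":0,"turn":0,"jaw":1},{"tx":0,"ty":0,"tz":0,"turn":0,"jaw":1},{"tx":0,"ty":0,"tz":-0.17,"turn":0,"jaw":1},{"tx":0,"ty":0,"tz":-0.34,"turn":0,"jaw":1},{"tx":0,"ty":0,"tz":-0.5,"turn":0,"jaw":1},{"tx":0,"ty":0,"tz":-0.65,"turn":0,"jaw":1},{"tx":0,"ty":0,"tz":-0.65,"turn":0,"jaw":1}]}}

```text
t: 8.7
tool_pos: [0.5422, 0.2071, 0.2464]
orientation: [0.299, 3.115, 0.007]
force: [-0.2, 0.3, 1.2]
opening: 0.0857
```

Run:
```python
from h import *
plan((.4905,-.308,.25),6.1)
for n,(x,y,w,h) in (("scene",(260,145,110,95)),("top",(170,180,120,65))):
    im,d=robot.read_camera(n); np.savez(n+"1.npz",im=im,d=d)
    im=cv2.resize(im[y:y+h,x:x+w],None,fx=6,fy=6,interpolation=2); im=np.clip(255*(im/255.)**0.5,0,255).astype(np.uint8); cv2.imwrite(f"pics/{n}8.png",im)
```

```text
t 8.7 pos [0.5422 0.2071 0.2464] tilt [ 0.0126  0.0034 -0.9999] y ang 79.03 F [-0.2  0.3  1.2] op 0.0857 q [ 0.28  0.05  1.47 -0.    1.62 -1.1 ]
tx -0.1578 ty -1.7184 tz -0.0199 turn 0.4052
```

View pics/scene8.png

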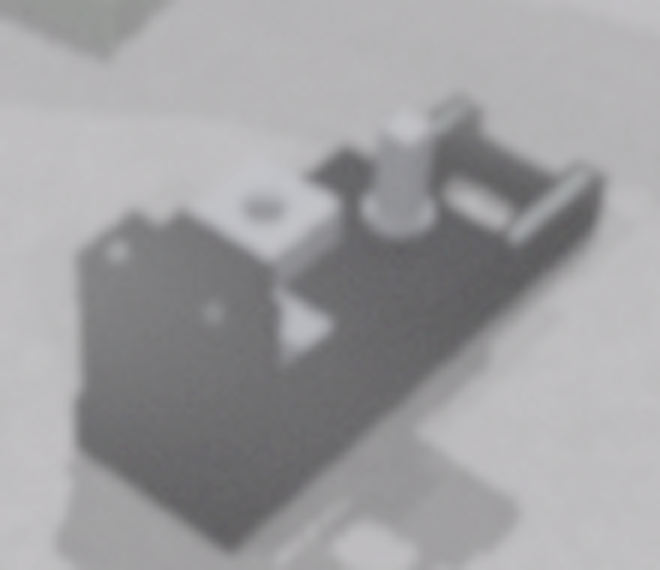

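View pics/top8.png

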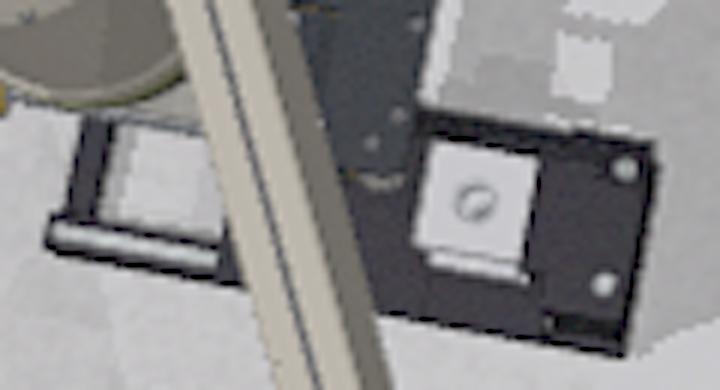

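The carriage is home, and the two bushings line up in both views. Next is the rod.

{"method": "drive_tool", "body": {"steps": [{"tx":-0.08,"ty":-0.86,"tz":-0.02,"turn":0.2,"jaw":1},{"tx":-0.08,"ty":-0.86,"tz":-0.02,"turn":0.2,"jaw":1},{"tx":-0.08,"ty":-0.86,"tz":-0.02,"turn":0.2,"jaw":1},{"tx":-0.08,"ty":-0.86,"tz":-0.02,"turn":0.2,"jaw":1},{"tx":-0.08,"ty":-0.86,"tz":-0.02,"turn":0.2,"jaw":1},{"tx":-0.08,"ty":-0.86,"tz":-0.02,"turn":0.2,"jaw":1},{"tx":-0.08,"ty":-0.86,"tz":-0.02,"turn":0.2,"jaw":1}]}}

```text
t: 9.5
tool_pos: [0.5119, -0.0529, 0.2414]
orientation: [-1.255, -2.877, 0.001]
force: [0.1, 1.5, -0.3]
opening: 0.0931
```

Run:
```python
from h import *
plan((.4905,-.308,.25),6.1)
```

```text
t 9.5 pos [ 0.5119 -0.0529  0.2414] tilt [-3.1e-03  6.0e-04 -1.0e+00] y ang 42.87 F [ 0.1  1.5 -0.3] op 0.0931 q [-0.2  -0.12  1.63 -0.    1.63 -0.95]
tx -0.5745 ty -0.6308 tz -0.0291 turn 0.2043
```

{"method": "drive_tool", "body": {"steps": [{"tx":-0.57,"ty":-0.63,"tz":-0.03,"turn":0.204,"jaw":1},{"tx":-0.57,"ty":-0.63,"tz":-0.03,"turn":0.204,"jaw":1},{"tx":-0.57,"ty":-0.63,"tz":-0.03,"turn":0.204,"jaw":1},{"tx":-0.57,"ty":-0.63,"tz":-0.03,"turn":0.204,"jaw":1},{"tx":-0.57,"ty":-0.63,"tz":-0.03,"turn":0.204,"jaw":1},{"tx":-0.57,"ty":-0.63,"tz":-0.03,"turn":0.204,"jaw":1},{"tx":-0.57,"ty":-0.63,"tz":-0.03,"turn":0.204,"jaw":1},{"tx":-0.57,"ty":-0.63,"tz":-0.03,"turn":0.204,"jaw":1},{"tx":-0.57,"ty":-0.63,"tz":-0.03,"turn":0.204,"jaw":1}]}}

```text
t: 10.4
tool_pos: [0.4924, -0.3032, 0.252]
orientation: [-2.091, -2.343, -0.001]
force: [1.2, -0.2, 0.5]
opening: 0.093
```

Run:
```python
from h import *
plan((.4905,-.308,.097),6.1)
im,d=robot.read_camera("scene"); s=robot.read_state();M=R.from_rotvec(s["orientation"]).as_matrix();P=(cloud("scene",d)-s["tool_pos"])@M
for z0 in np.arange(-.13,.13,.01):
    k=(abs(P[...,0])<.03)&(abs(P[...,1])<.08)&(P[...,2]>=z0)&(P[...,2]<z0+.01)&(d>0)
    if k.sum(): print(round(z0,3),k.sum(),np.round(P[k].min(0),3),np.round(P[k].max(0),3))
im=cv2.resize(im[180:380,100:290],None,fx=3,fy=3,interpolation=2); im=np.clip(255*(im/255.)**0.5,0,255).astype(np.uint8); cv2.imwrite("pics/s9.png",im)
```

```text
t 10.4 pos [ 0.4924 -0.3032  0.252 ] tilt [-2.e-04  8.e-04 -1.e+00] y ang 6.51 F [ 1.2 -0.2  0.5] op 0.093 q [-0.64  0.05  1.45  0.    1.64 -0.75]
tx -0.0156 ty -0.0081 tz 0.5168 turn 0.0023
-0.13 47 [-0.03  -0.049 -0.13 ] [ 0.025  0.036 -0.12 ]
-0.12 27 [-0.03  -0.056 -0.12 ] [-0.007 -0.047 -0.11 ]
-0.11 31 [-0.009 -0.06  -0.109] [-0.001 -0.046 -0.1  ]
-0.1 32 [-0.006 -0.049 -0.1  ] [ 0.005 -0.046 -0.09 ]
-0.09 36 [-0.01  -0.063 -0.089] [ 0.007 -0.045 -0.08 ]
-0.08 92 [-0.01  -0.062 -0.08 ] [ 0.009  0.064 -0.07 ]
-0.07 112 [-0.01  -0.062 -0.07 ] [ 0.009  0.064 -0.06 ]
-0.06 137 [-0.01  -0.061 -0.06 ] [ 0.009  0.063 -0.05 ]
-0.05 133 [-0.01  -0.061 -0.05 ] [ 0.01   0.062 -0.04 ]
-0.04 68 [-0.01  -0.059 -0.04 ] [ 0.008  0.061 -0.03 ]
0.08 89 [-0.015 -0.01   0.084] [0.001 0.007 0.09 ]
0.09 36 [-0.015 -0.01   0.09 ] [0.001 0.007 0.1  ]
0.1 42 [-0.015 -0.01   0.1  ] [0.001 0.007 0.109]
0.11 35 [-0.015 -0.01   0.11 ] [0.001 0.006 0.12 ]
0.12 25 [-0.015 -0.007  0.12 ] [0.    0.006 0.126]
```

View pics/s9.png

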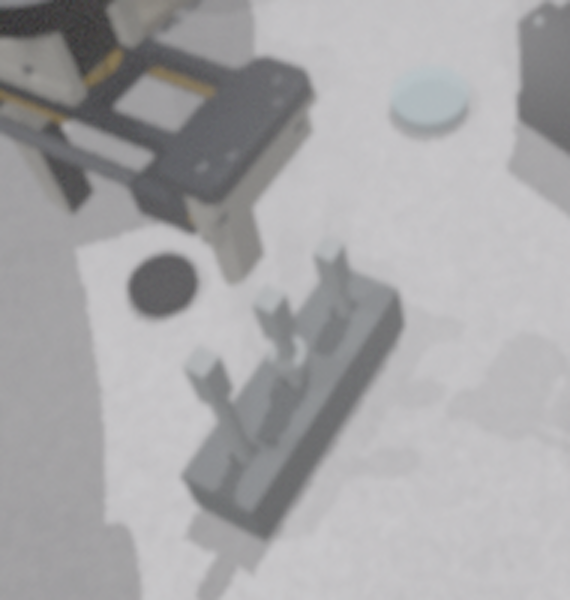

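The tool is over the long rod, whose head is about 6 mm off in tool x. Correcting that and going down.

{"method": "drive_tool", "body": {"steps": [{"tx":-0.02,"ty":-0.005,"tz":0.0,"turn":0.001,"jaw":1},{"tx":-0.02,"ty":-0.005,"tz":0.0,"turn":0.001,"jaw":1},{"tx":-0.02,"ty":-0.005,"tz":0.16,"turn":0.001,"jaw":1},{"tx":-0.02,"ty":-0.005,"tz":0.3,"turn":0.001,"jaw":1},{"tx":-0.02,"ty":-0.005,"tz":0.3,"turn":0.001,"jaw":1},{"tx":-0.02,"ty":-0.005,"tz":0.3,"turn":0.001,"jaw":1}]}}

```text
t: 11.05
tool_pos: [0.4905, -0.3111, 0.1625]
orientation: [-2.098, -2.336, 0.0]
force: [-0.5, 0.1, 0.8]
opening: 0.0929
```

Run:
```python
from h import *
plan((.4905,-.3095,.097),6.3)
im,d=robot.read_camera("scene"); s=robot.read_state();M=R.from_rotvec(s["orientation"]).as_matrix();P=(cloud("scene",d)-s["tool_pos"])@M
for z0 in np.arange(-.05,.06,.01):
    k=(abs(P[...,0])<.03)&(abs(P[...,1])<.08)&(P[...,2]>=z0)&(P[...,2]<z0+.01)&(d>0)
    if k.sum(): print(round(z0,3),k.sum(),np.round(P[k].min(0),3),np.round(P[k].max(0),3))
im=cv2.resize(im[180:380,100:290],None,fx=3,fy=3,interpolation=2); im=np.clip(255*(im/255.)**0.5,0,255).astype(np.uint8); cv2.imwrite("pics/s10.png",im)
```

```text
t 11.05 pos [ 0.4905 -0.3111  0.1625] tilt [-0.0013  0.0011 -1.    ] y ang 6.16 F [-0.5  0.1  0.8] op 0.0929 q [-0.65  0.09  1.57  0.    1.48 -0.76]
tx 0.0051 ty 0.0010 tz 0.2184 turn -0.0008
-0.05 77 [-0.009 -0.061 -0.05 ] [ 0.008  0.061 -0.04 ]
-0.04 52 [-0.009 -0.059 -0.04 ] [ 0.006  0.06  -0.03 ]
-0.03 4 [-0.008 -0.049 -0.03 ] [ 0.005  0.05  -0.028]
-0.01 58 [-0.007 -0.007 -0.003] [ 0.007  0.008 -0.   ]
0.0 49 [-0.006 -0.008  0.   ] [0.009 0.009 0.01 ]
0.01 39 [-0.006 -0.007  0.01 ] [0.01  0.009 0.02 ]
0.02 37 [-0.006 -0.008  0.02 ] [0.009 0.009 0.03 ]
0.03 31 [-0.006 -0.006  0.03 ] [0.01  0.008 0.039]
0.04 11 [-0.003 -0.003  0.042] [0.004 0.006 0.05 ]
0.05 23 [-0.004 -0.001  0.05 ] [0.007 0.006 0.06 ]
```

View pics/s10.png

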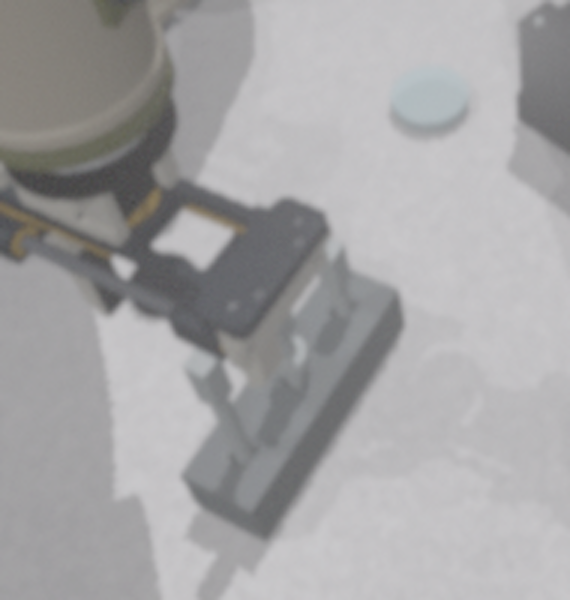

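The head is now centred to about 1 mm. Lowering the rest of the way and closing.

{"method": "drive_tool", "body": {"steps": [{"tx":0.002,"ty":0.002,"tz":0.11,"turn":0,"jaw":1},{"tx":0.002,"ty":0.002,"tz":0.217,"turn":0,"jaw":1},{"tx":0.002,"ty":0.002,"tz":0.217,"turn":0,"jaw":1},{"tx":0.002,"ty":0.002,"tz":0.217,"turn":0,"jaw":1},{"tx":0.002,"ty":0.002,"tz":0.217,"turn":0,"jaw":0.5},{"tx":0.002,"ty":0.002,"tz":0.217,"turn":0,"jaw":0.3},{"tx":0.002,"ty":0.002,"tz":0.217,"turn":0,"jaw":0.3},{"tx":0.002,"ty":0.002,"tz":0.217,"turn":0,"jaw":0.3},{"tx":0.002,"ty":0.002,"tz":0.217,"turn":0,"jaw":0.3},{"tx":0.002,"ty":0.002,"tz":0.217,"turn":0,"jaw":0.3}], "force": 30}}

```text
t: 12.1
tool_pos: [0.4914, -0.3109, 0.0972]
orientation: [-2.099, -2.337, 0.0]
force: [0.2, -0.5, -0.1]
opening: 0.0497
```

Run:
```python
from h import *
plan((.4905,-.3105,.097),6.3)
im,d=robot.read_camera("scene"); s=robot.read_state();M=R.from_rotvec(s["orientation"]).as_matrix();P=(cloud("scene",d)-s["tool_pos"])@M
for z0 in np.arange(-.08,.06,.01):
    k=(abs(P[...,0])<.03)&(abs(P[...,1])<.08)&(P[...,2]>=z0)&(P[...,2]<z0+.01)&(d>0)
    if k.sum(): print(round(z0,3),k.sum(),np.round(P[k].min(0),3),np.round(P[k].max(0),3))
im=cv2.resize(im[220:370,130:270],None,fx=4,fy=4,interpolation=2); im=np.clip(255*(im/255.)**0.5,0,255).astype(np.uint8); cv2.imwrite("pics/s11.png",im)
```

```text
t 12.1 pos [ 0.4914 -0.3109  0.0972] tilt [-1.e-04  0.e+00 -1.e+00] y ang 6.15 F [ 0.2 -0.5 -0.1] op 0.0497 q [-0.65  0.14  1.64 -0.    1.36 -0.76]
tx 0.0015 ty -0.0028 tz 0.0008 turn -0.0008
-0.08 10 [-0.005 -0.025 -0.08 ] [ 0.002 -0.024 -0.07 ]
-0.07 20 [-0.01  -0.038 -0.07 ] [ 0.006  0.038 -0.06 ]
-0.06 42 [-0.01  -0.038 -0.06 ] [ 0.008  0.039 -0.05 ]
-0.05 32 [-0.01  -0.038 -0.05 ] [-0.006  0.039 -0.04 ]
-0.04 23 [-0.01  -0.036 -0.04 ] [-0.007  0.038 -0.03 ]
-0.03 4 [-0.002  0.005 -0.025] [ 0.001  0.006 -0.021]
-0.02 23 [-0.006 -0.002 -0.02 ] [ 0.005  0.006 -0.011]
-0.01 18 [-0.006 -0.    -0.009] [ 0.004  0.006 -0.001]
-0.0 20 [-0.005 -0.001  0.001] [0.004 0.006 0.009]
0.01 18 [-0.005 -0.001  0.011] [0.005 0.007 0.02 ]
0.02 18 [-0.005 -0.     0.02 ] [0.005 0.006 0.03 ]
0.03 16 [-0.005 -0.002  0.031] [0.005 0.007 0.04 ]
0.04 416 [-0.03  -0.028  0.041] [0.03  0.028 0.05 ]
0.05 315 [-0.03  -0.029  0.05 ] [0.029 0.029 0.06 ]
0.06 103 [-0.03  -0.028  0.06 ] [0.029 0.029 0.07 ]
```

View pics/s11.png

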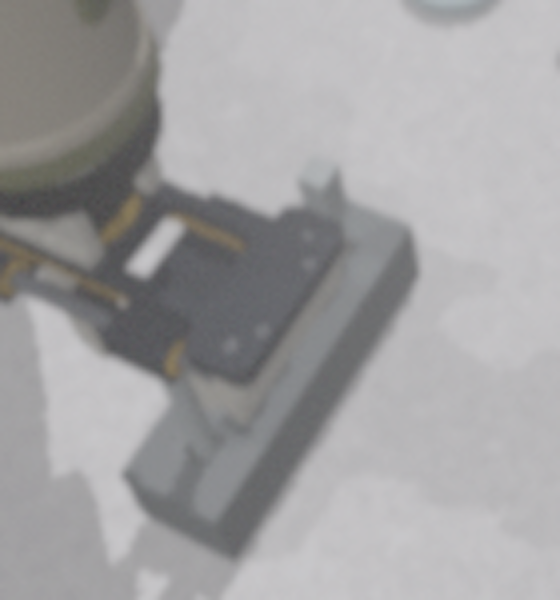

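{"method": "drive_tool", "body": {"steps": [{"tx":0,"ty":0,"tz":0,"turn":0,"jaw":0},{"tx":0,"ty":0,"tz":0,"turn":0,"jaw":0},{"tx":0,"ty":0,"tz":0,"turn":0,"jaw":0},{"tx":0,"ty":0,"tz":0,"turn":0,"jaw":0},{"tx":0,"ty":0,"tz":0,"turn":0,"jaw":0},{"tx":0,"ty":0,"tz":0,"turn":0,"jaw":0},{"tx":0,"ty":0,"tz":0,"turn":0,"jaw":0},{"tx":0,"ty":0,"tz":0,"turn":0,"jaw":0}], "force": 40}}

```text
t: 12.95
tool_pos: [0.4914, -0.3108, 0.0972]
orientation: [-2.099, -2.337, -0.0]
force: [-0.3, 0.0, -0.0]
opening: 0.0157
```

The opening of 15.7 mm matches the 16 mm head. Lifting straight up by 165 mm.

{"method": "drive_tool", "body": {"steps": [{"tx":0,"ty":0,"tz":-0.05,"turn":0,"jaw":0},{"tx":0,"ty":0,"tz":-0.12,"turn":0,"jaw":0},{"tx":0,"ty":0,"tz":-0.2,"turn":0,"jaw":0},{"tx":0,"ty":0,"tz":-0.3,"turn":0,"jaw":0},{"tx":0,"ty":0,"tz":-0.4,"turn":0,"jaw":0},{"tx":0,"ty":0,"tz":-0.5,"turn":0,"jaw":0},{"tx":0,"ty":0,"tz":-0.55,"turn":0,"jaw":0},{"tx":0,"ty":0,"tz":-0.55,"turn":0,"jaw":0}]}}

```text
t: 13.75
tool_pos: [0.4926, -0.3117, 0.2658]
orientation: [2.095, 2.334, 0.001]
force: [0.4, -1.0, -1.0]
opening: 0.0156
```

Run:
```python
from h import *
plan((.520,.118,.262))
im,d=robot.read_camera("scene"); s=robot.read_state();M=R.from_rotvec(s["orientation"]).as_matrix();P=(cloud("scene",d)-s["tool_pos"])@M
for z0 in np.arange(-.08,.17,.01):
    k=(abs(P[...,0])<.02)&(abs(P[...,1])<.02)&(P[...,2]>=z0)&(P[...,2]<z0+.01)&(d>0)
    if k.sum(): print(round(z0,3),k.sum(),np.round(P[k].min(0),3),np.round(P[k].max(0),3))
im=cv2.resize(im[200:370,110:260],None,fx=4,fy=3.5,interpolation=2); im=np.clip(255*(im/255.)**0.5,0,255).astype(np.uint8); cv2.imwrite("pics/s12.png",im)
```

```text
t 13.75 pos [ 0.4926 -0.3117  0.2658] tilt [ 0.0042 -0.0032 -1.    ] y ang 6.16 F [ 0.4 -1.  -1. ] op 0.0156 q [-0.65  0.06  1.42 -0.    1.66 -0.76]
tx 1.4144 ty 0.2445 tz 0.0083 turn 0.0000
-0.08 31 [-0.01  -0.003 -0.079] [-0.004  0.02  -0.07 ]
-0.07 67 [-0.01  -0.019 -0.07 ] [-0.004  0.02  -0.06 ]
-0.06 73 [-0.01  -0.019 -0.06 ] [-0.006  0.02  -0.05 ]
-0.05 74 [-0.01 -0.02 -0.05] [-0.007  0.02  -0.04 ]
-0.04 39 [-0.011 -0.015 -0.04 ] [-0.007  0.017 -0.033]
-0.03 6 [-0.005 -0.001 -0.027] [-0.005  0.002 -0.02 ]
-0.02 34 [-0.006 -0.001 -0.02 ] [ 0.004  0.008 -0.01 ]
-0.01 36 [-0.006 -0.002 -0.01 ] [ 0.005  0.007 -0.   ]
-0.0 30 [-0.006 -0.001  0.   ] [0.005 0.008 0.01 ]
0.01 34 [-0.006 -0.001  0.01 ] [0.005 0.007 0.02 ]
0.02 31 [-0.006 -0.003  0.021] [0.005 0.007 0.03 ]
0.03 29 [-0.006 -0.001  0.03 ] [0.004 0.007 0.04 ]
0.04 30 [-0.006 -0.002  0.04 ] [0.004 0.007 0.05 ]
0.05 25 [-0.006 -0.001  0.051] [0.005 0.007 0.06 ]
0.06 27 [-0.006 -0.     0.06 ] [0.004 0.008 0.069]
0.07 24 [-0.006 -0.     0.07 ] [0.004 0.007 0.08 ]
0.08 17 [-0.006  0.     0.08 ] [0.005 0.008 0.089]
```

View pics/s12.png

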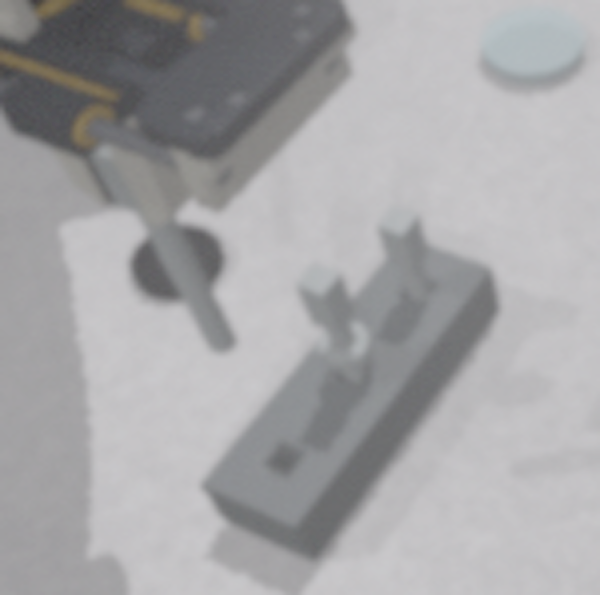

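The rod hangs straight, with its foot at about 0.177. The rack hole is empty and the other two rods haven't moved. I'll move toward the upper bushing a little higher.

{"method": "drive_tool", "body": {"steps": [{"tx":0,"ty":0,"tz":-0.08,"turn":0,"jaw":0},{"tx":0.12,"ty":0.02,"tz":-0.08,"turn":0,"jaw":0},{"tx":0.25,"ty":0.04,"tz":-0.08,"turn":0,"jaw":0},{"tx":0.4,"ty":0.07,"tz":-0.08,"turn":0,"jaw":0},{"tx":0.55,"ty":0.1,"tz":-0.08,"turn":0,"jaw":0},{"tx":0.7,"ty":0.12,"tz":-0.08,"turn":0,"jaw":0},{"tx":0.85,"ty":0.15,"tz":-0.08,"turn":0,"jaw":0},{"tx":0.95,"ty":0.165,"tz":-0.08,"turn":0,"jaw":0},{"tx":1.0,"ty":0.17,"tz":-0.08,"turn":0,"jaw":0},{"tx":1.0,"ty":0.17,"tz":-0.08,"turn":0,"jaw":0}]}}

```text
t: 14.8
tool_pos: [0.5092, -0.0055, 0.2844]
orientation: [-2.094, -2.339, 0.002]
force: [0.8, -0.4, -1.1]
opening: 0.0156
```

Run:
```python
from h import *
plan((.5185,.116,.262))
print(planez("top",248.8,213.5,.125),planez("scene",303.8,179.6,.125),planez("scene",303.2,179,.125))
```

```text
t 14.8 pos [ 0.5092 -0.0055  0.2844] tilt [-2.8e-03  5.0e-04 -1.0e+00] y ang 6.31 F [ 0.8 -0.4 -1.1] op 0.0156 q [-0.11 -0.13  1.57  0.    1.7  -0.22]
tx 0.3990 ty 0.0756 tz 0.0749 turn 0.0000
[0.51869844 0.11765579 0.125     ] [0.52246846 0.1146334  0.125     ] [0.52018523 0.11572902 0.125     ]
```

{"method": "drive_tool", "body": {"steps": [{"tx":0.15,"ty":0.03,"tz":0,"turn":0,"jaw":0},{"tx":0.28,"ty":0.055,"tz":0,"turn":0,"jaw":0},{"tx":0.37,"ty":0.072,"tz":0.04,"turn":0,"jaw":0},{"tx":0.4,"ty":0.077,"tz":0.075,"turn":0,"jaw":0},{"tx":0.4,"ty":0.077,"tz":0.075,"turn":0,"jaw":0},{"tx":0.4,"ty":0.077,"tz":0.075,"turn":0,"jaw":0},{"tx":0.4,"ty":0.077,"tz":0.075,"turn":0,"jaw":0}]}}

```text
t: 15.5
tool_pos: [0.5204, 0.113, 0.2641]
orientation: [2.101, 2.335, -0.0]
force: [0.8, 0.5, -1.6]
opening: 0.0161
```

```bash
cat >> h.py <<'E'
def rodview(tag):
    plan((.519,.1165,.25))
    s=robot.read_state();M=R.from_rotvec(s["orientation"]).as_matrix()
    for n,(x,y,w,h,f) in (("scene",(250,110,110,110,5)),("top",(200,170,100,80,6))):
        im,d=robot.read_camera(n); np.savez(n+"2.npz",im=im,d=d); c=cloud(n,d); P=(c-s["tool_pos"])@M
        k=(abs(P[...,0])<.02)&(abs(P[...,1])<.02)&(P[...,2]>-.02)&(c[...,2]>.133)&(d>0)
        if k.sum(): print(n,"rod tool frame",P[k].min(0).round(4),P[k].max(0).round(4),"world z min",c[k][:,2].min().round(4))
        im=cv2.resize(im[y:y+h,x:x+w],None,fx=f,fy=f,interpolation=2); im=np.clip(255*(im/255.)**0.5,0,255).astype(np.uint8); cv2.imwrite(f"pics/{n}{tag}.png",im)
E
python3 -c "
from h import *
rodview('a')"
```

```text
t 15.5 pos [0.5204 0.113  0.2641] tilt [ 3.e-04 -5.e-04 -1.e+00] y ang 6.05 F [ 0.8  0.5 -1.6] op 0.0161 q [ 0.12 -0.07  1.55 -0.    1.66  0.01]
tx 0.0120 ty -0.0033 tz 0.0469 turn 0.0000
scene rod tool frame [-0.0075 -0.0059 -0.02  ] [0.0025 0.0067 0.0915] world z min 0.1726
```

View pics/scenea.png

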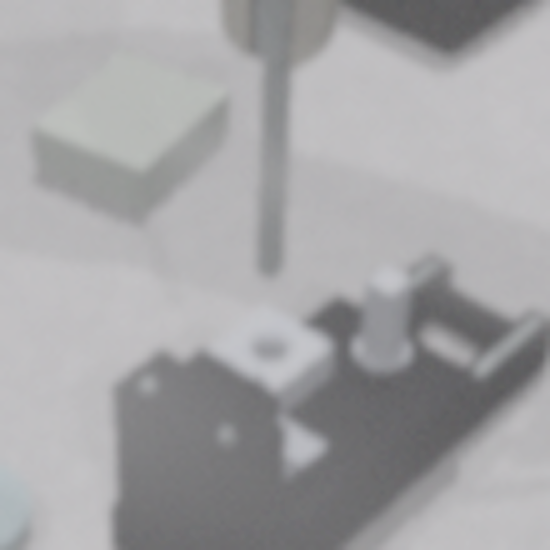

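View pics/topa.png

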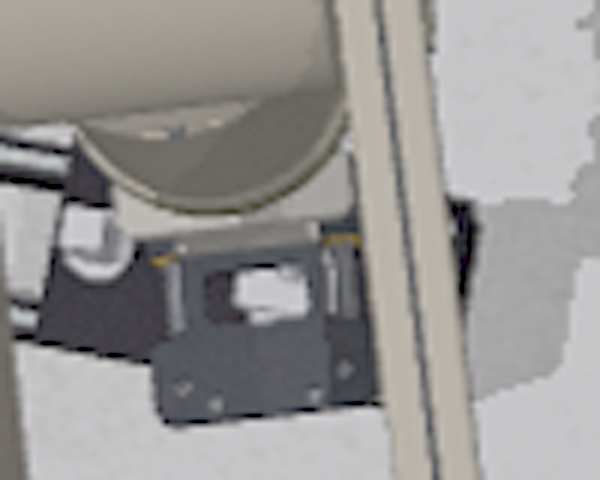

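Run:
```python
from h import *
d=np.load("scene2.npz")["d"]; im=np.load("scene2.npz")["im"]; c=cloud("scene",d)
s=robot.read_state(); print(s["tool_pos"])
# UB top patch in scene
m=(abs(c[...,2]-.125)<.004); m[:165]=0; m[195:]=0; m[:,:285]=0; m[:,320:]=0
r=cv2.minAreaRect(c[m][:,:2].astype(np.float32)*1000); print("ub scene",r,m.sum(), c[m].mean(0))
# bench-rod: fit cylinder axis per height slice using horizontal view dir
k=(abs(c[...,0]-.52)<.03)&(abs(c[...,1]-.112)<.03)&(c[...,2]>.18)&(c[...,2]<.235)&(d>0)
Q=c[k]; 
from scipy.optimize import least_squares
f=least_squares(lambda p:np.hypot(Q[:,0]-p[0]-p[2]*(Q[:,2]-.2),Q[:,1]-p[1]-p[3]*(Q[:,2]-.2))-.006,[.52,.112,0,0],loss="soft_l1",f_scale=.001)
print("axis",f.x,k.sum(),np.sqrt(np.mean(f.fun**2)))
p=f.x; print("axis at z=.125",p[:2]+p[2:]*(-.075))
print("foot px",proj("scene",(p[0],p[1],.1749)))
print("tgt hole", planez("scene",303.4,179,.125), "foot", planez("scene",303.4,163.2,.1749))
```

```text
[0.52050453 0.11339051 0.26441973]
ub scene ((517.2185668945312, 96.25911712646484), (88.76882934570312, 53.3385124206543), 86.02290344238281) 334 [0.51765554 0.09877294 0.12241802]
axis [ 0.52044027  0.11341425 -0.00418315  0.01115944] 101 0.0010031933758072786
axis at z=.125 [0.520754   0.11257729]
foot px (np.float64(303.42249948850167), np.float64(163.77338407912214))
tgt hole [0.52059798 0.11597782 0.125     ] foot [0.519394   0.11515026 0.1749    ]
```

The estimates agree to about 2 mm, and the chamfer tolerates more than that. I'll shift +3.5 mm in y, lower the foot to just above the mouth and look again.

{"method": "drive_tool", "body": {"steps": [{"tx":0.012,"ty":-0.002,"tz":0.04,"turn":0,"jaw":0},{"tx":0.012,"ty":-0.002,"tz":0.08,"turn":0,"jaw":0},{"tx":0.012,"ty":-0.002,"tz":0.12,"turn":0,"jaw":0},{"tx":0.012,"ty":-0.002,"tz":0.14,"turn":0,"jaw":0},{"tx":0.012,"ty":-0.002,"tz":0.14,"turn":0,"jaw":0},{"tx":0.012,"ty":-0.002,"tz":0.14,"turn":0,"jaw":0}]}}

```text
t: 16.2
tool_pos: [0.519, 0.1182, 0.2216]
orientation: [-2.099, -2.337, 0.0]
force: [0.1, 0.4, -0.9]
opening: 0.0157
```

Run:
```python
from h import *
rodview('b')
im=np.load("scene2.npz")["im"][150:200,270:340]; im=cv2.resize(im,None,fx=10,fy=10,interpolation=2); cv2.imwrite("pics/bz.png",np.clip(255*(im/255.)**0.5,0,255).astype(np.uint8))
```

```text
t 16.2 pos [0.519  0.1182 0.2216] tilt [-3.e-04 -0.e+00 -1.e+00] y ang 6.16 F [ 0.1  0.4 -0.9] op 0.0157 q [ 0.13 -0.07  1.62 -0.    1.58  0.02]
tx -0.0056 ty -0.0006 tz -0.0945 turn 0.0000
scene rod tool frame [-0.0075 -0.0057 -0.0198] [0.0036 0.0067 0.0874] world z min 0.1343
```

View pics/bz.png

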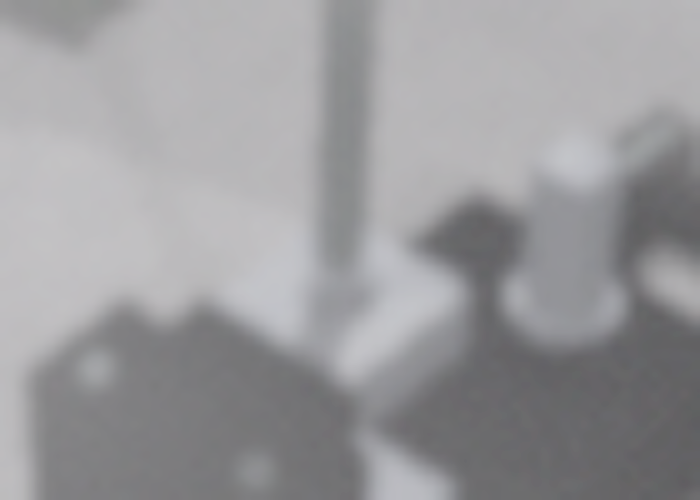

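The foot sits just over the hole, within about 0.5 px. Lowering with a force check.

{"method": "drive_tool", "body": {"steps": [{"tx":0,"ty":0,"tz":0.015,"turn":0,"jaw":0},{"tx":0,"ty":0,"tz":0.03,"turn":0,"jaw":0},{"tx":0,"ty":0,"tz":0.045,"turn":0,"jaw":0},{"tx":0,"ty":0,"tz":0.06,"turn":0,"jaw":0},{"tx":0,"ty":0,"tz":0.06,"turn":0,"jaw":0}]}}

```text
t: 16.8
tool_pos: [0.519, 0.1179, 0.2028]
orientation: [-2.099, -2.337, 0.001]
force: [1.8, -0.5, -2.3]
opening: 0.0158
```

Run:
```python
from h import *
rodview('c')
im=np.load("scene2.npz")["im"][150:200,270:340]; im=cv2.resize(im,None,fx=10,fy=10,interpolation=2); cv2.imwrite("pics/cz.png",np.clip(255*(im/255.)**0.5,0,255).astype(np.uint8))
```

```text
t 16.8 pos [0.519  0.1179 0.2028] tilt [-6.e-04 -5.e-04 -1.e+00] y ang 6.15 F [ 1.8 -0.5 -2.3] op 0.0158 q [ 0.13 -0.06  1.65 -0.    1.55  0.02]
tx -0.0047 ty -0.0004 tz -0.1573 turn 0.0000
scene rod tool frame [-0.0079 -0.0056 -0.0193] [0.0031 0.0065 0.0697] world z min 0.1331
```

View pics/cz.png

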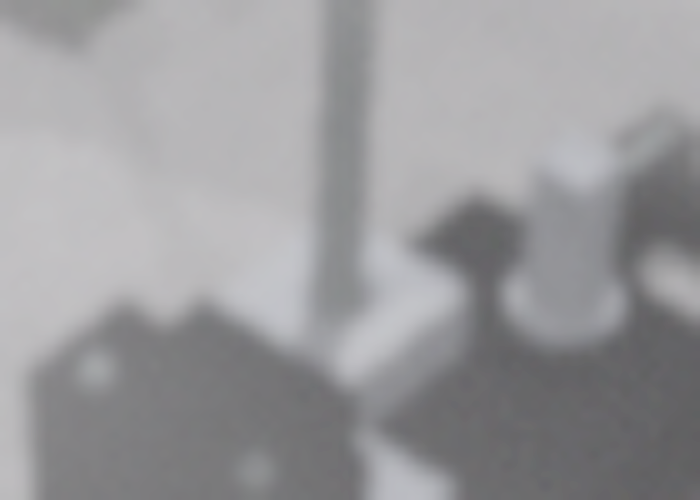

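The foot is 11 mm into the hole with only about 2 N. Continuing down to just above the carriage.

{"method": "drive_tool", "body": {"steps": [{"tx":0,"ty":0,"tz":0.025,"turn":0,"jaw":0},{"tx":0,"ty":0,"tz":0.05,"turn":0,"jaw":0},{"tx":0,"ty":0,"tz":0.075,"turn":0,"jaw":0},{"tx":0,"ty":0,"tz":0.1,"turn":0,"jaw":0},{"tx":0,"ty":0,"tz":0.125,"turn":0,"jaw":0},{"tx":0,"ty":0,"tz":0.15,"turn":0,"jaw":0},{"tx":0,"ty":0,"tz":0.16,"turn":0,"jaw":0},{"tx":0,"ty":0,"tz":0.16,"turn":0,"jaw":0}]}}

```text
t: 17.7
tool_pos: [0.5189, 0.1179, 0.1549]
orientation: [-2.099, -2.337, 0.001]
force: [1.8, -2.3, -4.2]
opening: 0.016
```

{"method": "drive_tool", "body": {"steps": [{"tx":0,"ty":0,"tz":0.02,"turn":0,"jaw":0},{"tx":0,"ty":0,"tz":0.04,"turn":0,"jaw":0},{"tx":0,"ty":0,"tz":0.06,"turn":0,"jaw":0},{"tx":0,"ty":0,"tz":0.06,"turn":0,"jaw":0}]}}

```text
t: 18.1
tool_pos: [0.519, 0.118, 0.1366]
orientation: [-2.099, -2.337, 0.001]
force: [4.2, -3.1, -4.2]
opening: 0.0159
```

{"method": "drive_tool", "body": {"steps": [{"tx":-0.003,"ty":0.003,"tz":0.0,"turn":0,"jaw":0},{"tx":-0.003,"ty":0.003,"tz":0.02,"turn":0,"jaw":0},{"tx":-0.003,"ty":0.003,"tz":0.04,"turn":0,"jaw":0},{"tx":-0.003,"ty":0.003,"tz":0.06,"turn":0,"jaw":0},{"tx":-0.003,"ty":0.003,"tz":0.08,"turn":0,"jaw":0},{"tx":-0.003,"ty":0.003,"tz":0.08,"turn":0,"jaw":0},{"tx":-0.003,"ty":0.003,"tz":0.08,"turn":0,"jaw":0}]}}

```text
t: 18.8
tool_pos: [0.5198, 0.1174, 0.1135]
orientation: [-2.099, -2.337, 0.001]
force: [0.8, 0.1, -1.9]
opening: 0.0155
```

Run:
```python
from h import *
rodview('d')
im=np.load("scene2.npz")["im"][110:210,265:365]; im=cv2.resize(im,None,fx=6,fy=6,interpolation=2); cv2.imwrite("pics/dz.png",np.clip(255*(im/255.)**0.5,0,255).astype(np.uint8))
```

```text
t 18.8 pos [0.5198 0.1174 0.1135] tilt [-6.e-04 -0.e+00 -1.e+00] y ang 6.16 F [ 0.8  0.1 -1.9] op 0.0155 q [ 0.13 -0.    1.76  0.    1.39  0.02]
tx -0.0026 ty -0.0034 tz -0.4551 turn 0.0000
```

View pics/dz.png

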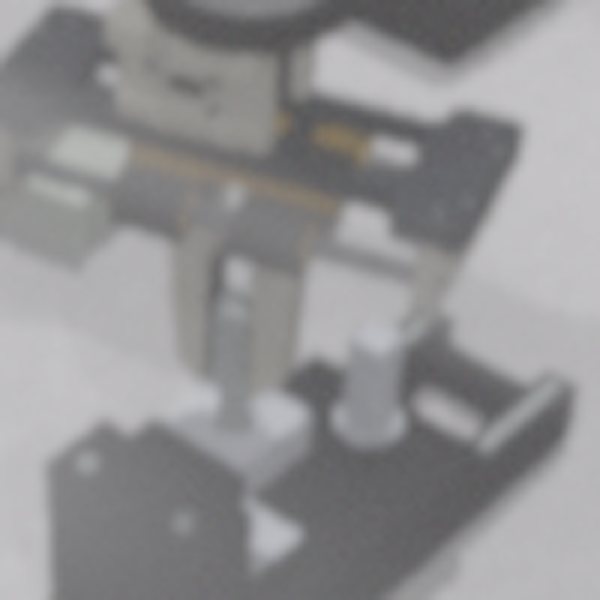

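The rod is in both bushings, with low side force and no slip. The head is about 19 mm clear. Lowering 9 mm more.

{"method": "drive_tool", "body": {"steps": [{"tx":0,"ty":0,"tz":0.015,"turn":0,"jaw":0},{"tx":0,"ty":0,"tz":0.03,"turn":0,"jaw":0},{"tx":0,"ty":0,"tz":0.03,"turn":0,"jaw":0},{"tx":0,"ty":0,"tz":0.03,"turn":0,"jaw":0},{"tx":0,"ty":0,"tz":0.03,"turn":0,"jaw":0},{"tx":0,"ty":0,"tz":0.03,"turn":0,"jaw":0}]}}

```text
t: 19.5
tool_pos: [0.5202, 0.1174, 0.1049]
orientation: [2.099, 2.337, 0.0]
force: [-0.1, 0.8, -1.9]
opening: 0.016
```

Run:
```python
from h import *
rodview('e')
im=np.load("scene2.npz")["im"][110:210,265:365]; d=np.load("scene2.npz")["d"];c=cloud("scene",d)
k=(np.hypot(c[...,0]-.520,c[...,1]-.117)<.012)&(c[...,2]>.128)&(d>0); z=np.sort(c[k][:,2]); print("head/rod z range",z[:3],z[-3:])
m=(abs(c[...,2]-.107)<.004)&(np.hypot(c[...,0]-.54,c[...,1]-.21)<.02)&(d>0); print("handle top",c[m].mean(0),m.sum())
print("handle top expected px", proj("scene",(.5396,.2112,.107)))
im=cv2.resize(im,None,fx=6,fy=6,interpolation=2); cv2.imwrite("pics/ez.png",np.clip(255*(im/255.)**0.5,0,255).astype(np.uint8))
im,_=robot.read_camera("scene"); cv2.imwrite("pics/full.png",im)
```

```text
t 19.5 pos [0.5202 0.1174 0.1049] tilt [ 3.e-04  1.e-04 -1.e+00] y ang 6.15 F [-0.1  0.8 -1.9] op 0.016 q [0.13 0.   1.77 0.   1.37 0.02]
tx -0.0025 ty -0.0042 tz -0.4835 turn 0.0000
head/rod z range [0.1297968  0.13048798 0.13050717] [0.28101053 0.2839543  0.28538967]
handle top [0.53856281 0.20855064 0.10457868] 26
handle top expected px (np.float64(327.94036563785664), np.float64(165.10509881243433))
```

View pics/ez.png

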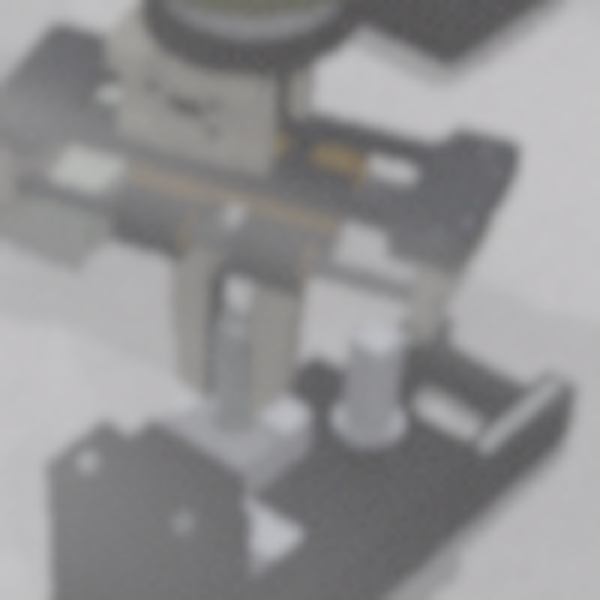

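View pics/full.png

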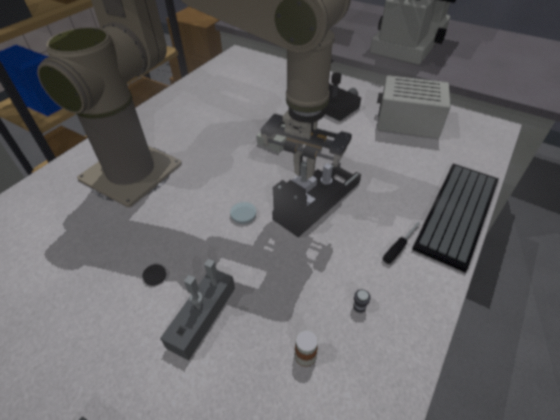

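Run:
```python
from h import *
for z in (.175,.135,.125):
    u,v=proj("scene",(.5205,.1165,z)); print(z,(u-265+.5)*6,(v-110+.5)*6)
s=robot.read_state(); print(s["t"],s["tool_pos"],s["force"],s["opening"],abs(s["dq"]).max())
robot.close_job()
```

```text
0.175 237.62977139941836 321.00817995509954
0.135 234.56581848999565 397.73495718866485
0.125 233.83023847610195 416.15517627554976
19.65 [0.52019243 0.11739188 0.10490134] [ 0.5920748  -0.56464183 -0.90026721] 0.01582393974200318 0.0015430290654408682
the job is handed in; nothing more can be done
```

I pushed the carriage home, threaded the long rod down through both bushings, and handed the job in at 19.65 s with the rod still gripped. The interface gives no verdict, so success rests on the checks below.

**Carriage:** I gripped the handle and slid it until it pushed back with about 23 N at the stop. It moved about 25 mm, and both camera views then showed the bushings in line. In the last picture the handle top read about 2.7 mm from its home reading in y. That is within the camera error, and the rod passed through both bushings with only about 5 N of side force, so I take it as home.

**Rod at hand-in:**

| Check | Result |
|---|---|
| Jaw opening | 15.8 mm on the 16 mm head, with the grip set at 40 N |
| Force on the tool | about 1 N |
| Tilt | under 0.001 rad |
| Arm motion | still |
| Head's underside above the upper bushing | about 10–11 mm (worked out from lift heights) |
| Foot below the lower bushing's underside | about 19 mm (worked out from lift heights, not seen directly) |

**Bystanders:** in the last scene picture the other two rods and the bench objects I could see were where they started. The slide box was hidden by the arm, so it is not confirmed.

**Disagreements:**
- **Height reading:** the reported tool height was about 33–35 mm below where the cameras saw the fingertips. Lowering to a reported 42 mm, below the carriage top, met no contact, so I worked from the camera heights.
- **Bushing position:** the two cameras and the handle position differed by 2–3 mm on where the upper bushing is. I aimed near the middle and corrected by about 1 mm from the side force.
- **Head top:** a pixel check of the head top at the end did not match a bright spot I had taken for it. The rod and fingers had moved down together and there was no force spike, so I read that spot as the background seen between the fingers.

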